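# Press the brass insert home with the bench lever press

### The job

Press the brass insert fully home in the walnut bar: lay the bar on the bed of the bench press, insert end first between the guide rails and hard up to the brass back stop, then swing the red-gripped lever down until you feel the insert's flange come up solid on the wood, without forcing it. Ease the sprung lever back up to rest rather than letting it fly, leave the bar in the press, and do not disturb the mug or the glass.

Things in the scene. Friction and masses are not known exactly. Their poses are not given: they have to be found in the camera images.
- bar: The work: a loose dark walnut bar, 32 x 138 x 30 mm (its own x, y, z), about 120 g, lying flat on the dark bench mat. Origin: centre of its underside; y along its length, z up. The brass insert stands in its top face 41 mm from the middle towards its own -y end (28 mm from that end).
- bar_hole (a point): The mouth of the insert's hole: on the bar's top face (30 mm above its underside), on the insert's axis. Axes as the bar's.
- insert (a joint): How far (m) the brass press-in insert (barrel 16 mm, flange 21 mm across, 2 mm thick) is driven into the bar: 0 as started, flange 9 mm proud of the wood (its top 11 mm above the wood); 0.009 home, flange down on the wood. It takes some 35 N at the ram and stays where it is pressed.
- press: Dark green bench lever press, 270 mm high, bolted down, foot 210 x 116 mm. Origin on the worktop below the ram's axis; +x to its back (column), +y to the lever's side, z up. Its head (70 mm wide, front face at x = -32 mm, underside about 104 mm over the worktop) is clamped on the column at a height that differs from job to job by -6 to +10 mm.
- press_bed (a point): On the bed's top (22 mm over the worktop), on the ram's axis; axes as the press's. Two guide rails along x, 37 mm apart (y = +/-18.5), 15 mm high, x = -46 to 32 mm, flared mouth in front to x = -64; brass back stop, face at x = +28, 20 mm high. With the bar against the stop the insert is under the ram and the bar's other end at x = -110 mm.
- press_ram: The press's steel ram with a round 25 mm foot; it slides down 28 mm per rad of the lever, 24 to 40 mm before the insert is home.
- ram_face (a point): Centre of the ram foot's flat lower face, 78 to 94 mm over the worktop with the lever at rest.
- press_lever (a joint): Angle (rad) of the sprung lever: 0 at rest, pointing forward and 62 degrees up; grows as it is swung forward and down towards the robot; 1.62 at most. Spring: 3 to 6 N at the grip. With the bar in, it swings lightly until the ram meets the flange, takes about 10 N at the grip while the insert goes in, then comes up solid at 0.85 to 1.45 rad, depending on the head's height.
- lever_grip (a point): Middle of the red grip, a round bar 20 mm thick and 72 mm long, lying along the press's y axis at the lever's end, beside the press (y = 135 mm); 165 mm from the hinge axis; about 0.31 m over the worktop at rest. This point turns with the lever.
- lever_pivot (a point): Point on the lever's hinge axis (along the press's y) abreast of the grip's middle, about 165 mm over the worktop; axes as the press's.
- mug: Grey mug, 83 mm across, 92 mm high, with a handle, standing on the worktop to the right of the mat; origin at the centre of its foot. To be left alone.
- tumbler: Drinking glass, 72 mm across, 119 mm high, on the worktop; origin at the centre of its foot. To be left alone.
Not all that is in view belongs to the job. Leave any purple look-alike of the bar alone.

How it is judged:
By the outcome, as a careful person would: the job done as asked, in the order asked, and still so for the second after the job is handed in, with the robot touching nothing.
It also fails if it takes over 70 s, if anything falls off the work surface, if the arm or the gripper's body presses on something with over 40 N, if the wrist force passes 120 N, or if a joint passes its speed limit or range.

### The arm

A 7-joint arm with a two-finger parallel gripper is mounted at the origin on a cart in front of the work surface, level with it; the furniture and walls round the work are solid. World frame = base frame: x ahead of the robot, y to its left, z up, the work surface at z = 0. Lengths are in m, angles in rad, forces in N, time in s.
With the tool pointing down it reaches from about 0.4 to 0.85 m from the base axis. Payload 10.4 kg.
Tool frame: the origin (TCP) lies at the very end of the fingers, on their centre line; the grasp point (between the pads) lies 19 mm behind it; z points along the fingers, y is the line along which they close (so a half turn about z gives the same grasp; the last joint's range is limited). The gripper opens to 87 mm and grips with 3 to 60 N. Pads are 19 mm wide; open, the fingers measure 117 mm over their backs; the gripper's body (75 mm by 190 mm) begins 51 mm behind the grasp point.
Start: joints at [1.084, 0.332, -0.065, 1.46, 0.022, 1.35, -0.088], TCP at [0.28, -0.559, 0.193] pointing down, gripper open.
Joint ranges: [-2.6, 2.6], [-0.5, 2.12], [-1.47, 1.34], [0.16, 2.42], [-1.27, 4.41], [0.06, 2.06], [-2.6, 2.6]. Speed limits (rad/s): [2.22, 2.22, 2.79, 2.79, 3.14, 3.14, 3.14].

### API

Orientations are given as a unit quaternion [x, y, z, w].
In Python, from bench import * gives the robot as it stands.
- The arm moves only by the tool carry_out, never from a script. Its argument "deltas" is a list of rows, each an object with "hand": the finger opening in mm, from 0 to 87; "dp": the shift along the tool's x, y, z each as a share of 250 mm, from -1 to 1, a list of three; "spin": the turn about the tool's z as a share of pi rad, from -1 to 1. In form: [{"hand": hand, "dp": [dx, dy, dz], "spin": spin}, ...]. A call has 1 to 20 rows; each row is the pose to reach, as a shift and turn from the pose commanded when the call began, along the tool's axes at that moment, turning the shorter way round; what a row does not reach only later rows make up. A row lasts 1/10 s, in which the tool goes at most 50 mm and 8.59 degrees, less where a joint would pass 70% of its speed; a pose out of reach is approached as far as the arm can. A call with a number of a shift or a turn outside -1 to 1 is refused whole. A call with a gripper value outside its range is refused whole. The fingers move at their own pace and stop on an object; "force" is the grip in N (left out, the last holds). Time passes only in rows, so rows that repeat a pose let the fingers close. It gives the time, the measured TCP pose, the force, the opening and the grip force at its end, in the units of the state.
- read_state(): the state, without advancing time (a new reading comes with each control period).
- camera(name): name is "side" or "top" or "wrist"; returns the picture (384x512x3 uint8, red, green, blue); there is no depth.
- get_calibration(name): a dict with "fx", "fy", "cx", "cy" (pixels), "k1" (the pictures are not rectified: a ray, as slopes to the right and down, at radius r is drawn at 1 + k1 r^2 times it, then the intrinsics apply), "R" (3x3) and "t" (3): a world point X has camera coordinates R X + t; the wrist camera has in their place "mount" (4x4, takes a point from camera to tool coordinates, whose origin is the TCP and whose axes are the flange's). Camera axes: x right, y down, z forward; pixel columns grow to the right and rows downward; lengths in m; the calibration is good to about 2 mm. A picture is of the moment at which its call begins: read the wrist's pose just before it. get_calibration takes no time and is no camera call.
- close_job(): hands the job in; it is judged then, once.
The state is a dict: "time": time; "joint_positions": joint angles; "joint_vel": joint speeds; "joint_torque": joint torques, N m; "ee_pos": TCP position; "eef_rot": TCP orientation; "ft_force": force on the tool from outside, world axes, zero at the start; "torque": the same for the moment, N m; "width": finger opening in m; "grip_force": force on a finger pad.
Only numpy, scipy, OpenCV 4.12 (cv2) and the standard library are available. Lean on these libraries where they do the work, as an engineer would, in place of code of your own. Each camera call takes 0.05 s, during which the arm holds its last target. There are 200 camera calls.

## Working session

There is one attempt and no reset: what is moved stays moved. The work goes in short steps, Python scripts to look and compute and a tool call to move; the robot and the scene stay as the last step left them, time stands still between calls to the robot, and variables do not carry over. Pictures are saved under pics/ and viewed, at most 10 in all, crops included, and the job is handed in when it is done.

Besides the shell and the picture viewer there is one more tool, called after "Call:" as name(argument=value, ...) on one line, values as JSON. carry_out: Moves the arm, as the interface text tells. Its arguments: {"type":"object","properties":{"deltas":{"type":"array","items":{"type":"object","properties":{"hand":{"type":"number"},"dp":{"type":"array","items":{"type":"number","minimum":-1,"maximum":1}},"spin":{"type":"number","minimum":-1,"maximum":1}}}},"force":{"type":"number"}},"required":["deltas"]}

```bash
mkdir -p pics; ls; cat > h.py <<'E'
from bench import *
import numpy as np, cv2
from scipy.spatial.transform import Rotation as Ro
def cal(n):
    c=get_calibration(n)
    K=np.array([[c['fx'],0,c['cx']],[0,c['fy'],c['cy']],[0,0,1.]])
    return c,K,np.array([c['k1'],0,0,0,0.])
def ray(n,uv,pose=None):
    c,K,d=cal(n)
    p=cv2.undistortPoints(np.array([[uv]],float),K,d)[0,0]
    v=np.array([p[0],p[1],1.])
    if n=='wrist':
        M=np.array(c['mount']); R=Ro.from_quat(pose[1]).as_matrix()
        return R@M[:3,3]+pose[0], R@M[:3,:3]@v
    R=np.array(c['R']);t=np.array(c['t'])
    return -R.T@t, R.T@v
def plane(n,uv,z,pose=None):
    o,v=ray(n,uv,pose); return o+v*(z-o[2])/v[2]
def proj(n,X,pose=None):
    c,K,d=cal(n); X=np.asarray(X,float)
    if n=='wrist':
        M=np.array(c['mount']); R=Ro.from_quat(pose[1]).as_matrix()
        x=M[:3,:3].T@(R.T@(X-pose[0])-M[:3,3])
    else: x=np.array(c['R'])@X+np.array(c['t'])
    return cv2.projectPoints(x.reshape(1,1,3),np.zeros(3),np.zeros(3),K,d)[0][0,0]
def tri(o1,v1,o2,v2):
    A=np.array([v1,-v2]).T; s=np.linalg.lstsq(A,o2-o1,rcond=None)[0]
    a=o1+s[0]*v1;b=o2+s[1]*v2; return (a+b)/2,np.linalg.norm(a-b)
def snap(n,f):
    s=read_state(); im=camera(n); cv2.imwrite('pics/'+f,im[:,:,::-1]); return im,(np.array(s['ee_pos']),s['eef_rot'])
E
python3 - <<'E'
from h import *
ims=[snap(n,n+'0.png')[0] for n in('top','side','wrist')]
s=read_state();print(s)
cv2.imwrite('pics/both.png',np.hstack([cv2.resize(i,(800//2,300)) for i in ims[:2]])[:,:,::-1])
for n in('top','side'):
  c=cal(n)[0];print(n,c['fx'],c['k1'],-np.array(c['R']).T@np.array(c['t']),np.array(c['R'])[2])
print(get_calibration('wrist'))
E
```

```text
pics
{'time': 0.15, 'joint_positions': array([ 1.08437435,  0.33270891, -0.06471768,  1.46073779,  0.02159815,
        1.34987785, -0.08847768]), 'joint_vel': array([ 0.00077899, -0.0019398 ,  0.00111404, -0.00231959, -0.00022505,
       -0.00048513, -0.00142996]), 'joint_torque': array([ 5.60740427e-04, -6.23630762e+01,  2.48355721e-02, -3.90144074e+01,
       -6.11441047e-02,  3.73035937e-02, -5.80803373e-06]), 'ee_pos': array([ 0.27947594, -0.55868428,  0.19265293]), 'eef_rot': array([ 9.73222467e-01,  2.29864659e-01, -1.36605266e-04, -5.00002914e-04]), 'ft_force': array([ 0.25667175, -0.26388445, -0.39702813]), 'torque': array([-0.01701137,  0.07120313, -0.01455891]), 'grip_force': 0.0, 'width': 0.08691243966158413}
top 397.2293619013857 -0.009772959853350006 [0.05249004 0.37577469 1.62996342] [ 0.3250315  -0.12061592 -0.93797992]
side 499.64489404698236 0.04163015885160115 [0.14746882 1.57426266 1.20920014] [ 0.21636568 -0.78914094 -0.57484125]
{'fx': 313.4398196259885, 'fy': 313.4398196259885, 'cx': 254.97243309929507, 'cy': 199.62092765036678, 'k1': -0.0731473175421774, 'mount': array([[ 4.35442867e-04, -9.59650676e-01, -2.81194579e-01,
         7.71208168e-02],
       [ 9.99999414e-01,  1.39207040e-04,  1.07346480e-03,
        -1.15516572e-03],
       [-9.91006952e-04, -2.81194882e-01,  9.59650174e-01,
        -1.90405500e-01],
       [ 0.00000000e+00,  0.00000000e+00,  0.00000000e+00,
         1.00000000e+00]])}
```

View pics/top0.png

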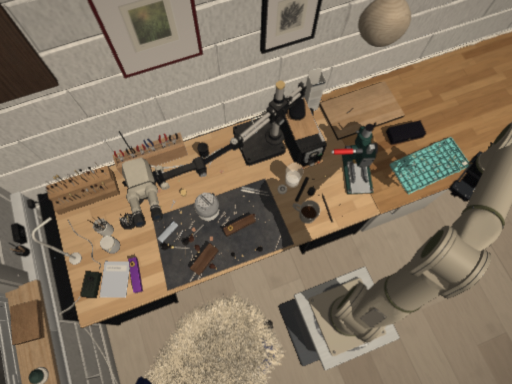

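View pics/side0.png

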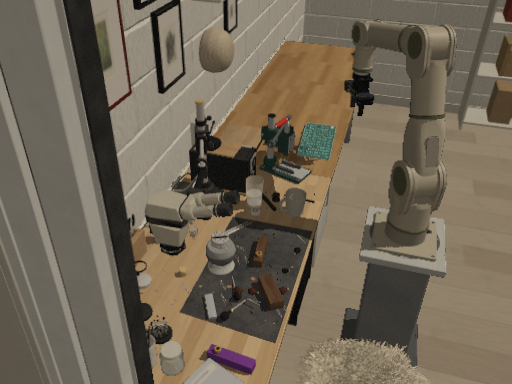

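Top view: the candidates for the bar are a brown block with a brass spot at (238,224), a brown block at (203,258) and a purple look-alike with brass at (135,272). The press is at (360,170) with its red grip at (343,152). In the side view the same items are at (259,250), (270,291), (231,358) and (280,150). I'll check with a close crop.

```bash
python3 - <<'E'
from h import *
t=cv2.imread('pics/top0.png');s=cv2.imread('pics/side0.png')
a=cv2.resize(t[200:290,170:270],(400,360),interpolation=cv2.INTER_CUBIC)
b=cv2.resize(s[225:315,220:320],(400,360),interpolation=cv2.INTER_CUBIC)
c=cv2.resize(t[110:215,310:410],(250,240),interpolation=cv2.INTER_CUBIC)
d=cv2.resize(s[100:190,240:340],(266,240),interpolation=cv2.INTER_CUBIC)
e=cv2.resize(s[165:225,230:320],(284,240),interpolation=cv2.INTER_CUBIC)
cv2.imwrite('pics/c1.png',np.vstack([np.hstack([a,b]),np.hstack([c,d,e])]))
for n,u in [('top',(238,224)),('top',(203,258)),('side',(259,250)),('side',(270,291)),('top',(135,272)),('side',(231,358))]: print(n,u,plane(n,u,.03))
for n,u in [('top',(308,212)),('top',(294,174)),('top',(358,190)),('side',(295,200)),('side',(256,213))]: print(n,u,plane(n,u,.0))
o=[ray('top',(343,152)),ray('side',(282,124))];print(tri(*o[0],*o[1]))
E
```

```text
top (238, 224) [0.49311107 0.26850533 0.03      ]
top (203, 258) [0.41003037 0.45033601 0.03      ]
side (259, 250) [0.49365181 0.27516757 0.03      ]
side (270, 291) [0.40510224 0.45632393 0.03      ]
top (135, 272) [0.45379233 0.72298997 0.03      ]
side (231, 358) [0.44397429 0.73548136 0.03      ]
top (308, 212) [ 0.44389888 -0.03273171  0.        ]
top (294, 174) [ 0.62831979 -0.04602219  0.        ]
top (358, 190) [ 4.57940236e-01 -2.78080077e-01  2.22044605e-16]
side (295, 200) [ 0.4450869  -0.10455792  0.        ]
side (256, 213) [0.57528292 0.03047634 0.        ]
(array([ 0.53355342, -0.16940571,  0.30746827]), np.float64(0.004625400245667819))
```

View pics/c1.png

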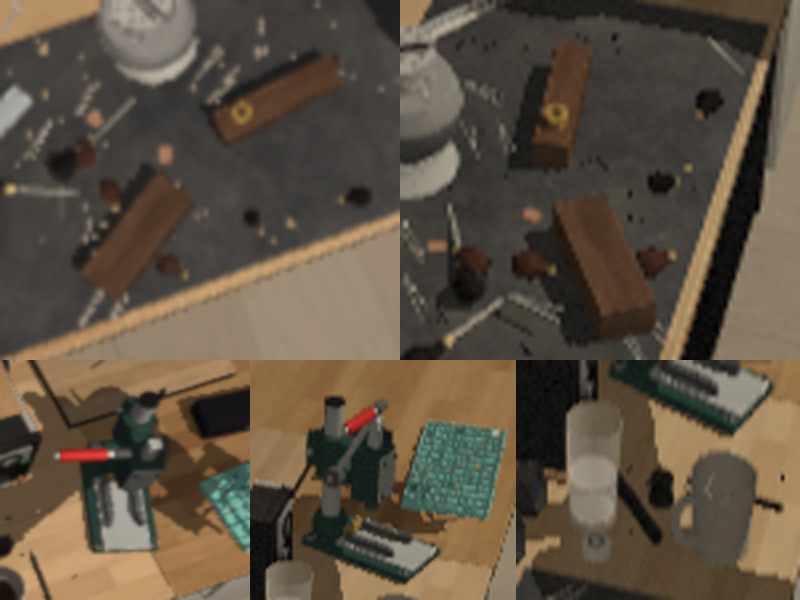

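Crop: the bar with the brass insert is the upper one in both views. Its insert is at about (230,228) in top and (259,253) in side, towards world +y. The lower brown block has no insert, so I leave it. The press faces the robot and its lever is on the +y side. I'll lift and look at the press from above.

Call:
carry_out(deltas=[{"hand":87,"dp":[0.3,-0.2,-0.6],"spin":-0.1},{"hand":87,"dp":[0.3,-0.2,-0.6],"spin":-0.1},{"hand":87,"dp":[0.3,-0.2,-0.6],"spin":-0.1},{"hand":87,"dp":[0.3,-0.2,-0.6],"spin":-0.1},{"hand":87,"dp":[0.89,-0.71,-1],"spin":-0.35},{"hand":87,"dp":[0.89,-0.71,-1],"spin":-0.35},{"hand":87,"dp":[0.89,-0.71,-1],"spin":-0.35},{"hand":87,"dp":[0.89,-0.71,-1],"spin":-0.35},{"hand":87,"dp":[0.89,-0.71,-1],"spin":-0.35},{"hand":87,"dp":[0.89,-0.71,-1],"spin":-0.35},{"hand":87,"dp":[0.89,-0.71,-1],"spin":-0.35},{"hand":87,"dp":[0.89,-0.71,-1],"spin":-0.35}])

```text
time: 1.35
ee_pos: [0.3989, -0.3011, 0.4428]
eef_rot: [0.711, 0.704, -0.0, -0.0]
ft_force: [-0.5, -0.3, -0.3]
width: 0.0874
grip_force: 0.0
```

```bash
python3 - <<'E'
from h import *
im,p=snap('wrist','w1.png');print(p,read_state()['joint_positions'].round(2))
big=cv2.resize(im,(768,576),interpolation=cv2.INTER_CUBIC);cv2.imwrite('pics/w1b.png',big[:,:,::-1])
E
```

```text
(array([ 0.39887882, -0.3010737 ,  0.44279066]), array([ 7.10518509e-01,  7.03678409e-01, -1.28914783e-04, -3.58710142e-04])) [ 0.86  0.07 -0.33  1.26  0.02  1.82  0.53]
```

View pics/w1b.png

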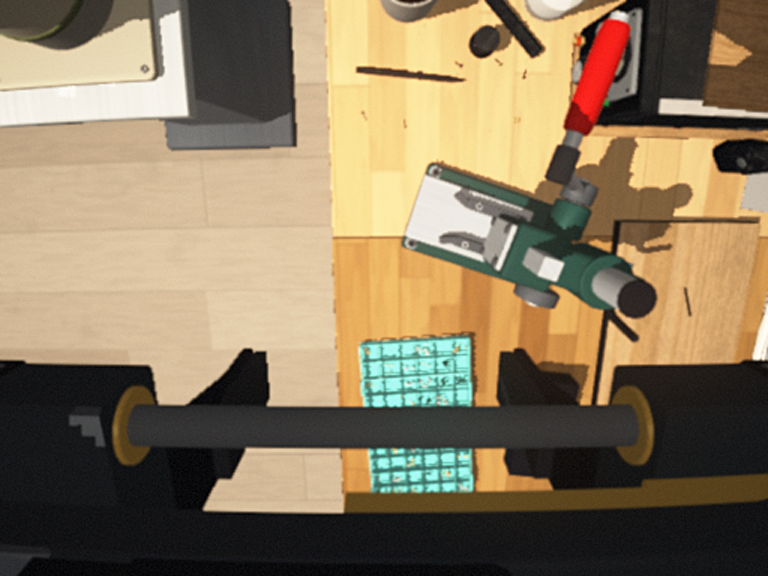

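Wrist view, in 768-px coordinates. Press foot front corners are at about (433,168) and (405,243), rails run back to the right and slightly down, and the red grip goes from (620,20) to (577,130). I'll measure the press yaw and grip, and get the bar pose from the top and side views.

```bash
cat >> h.py <<'E'
def hsv(im): return cv2.cvtColor(im,cv2.COLOR_RGB2HSV)
def redmask(im):
    h=hsv(im); m=((h[...,0]<6)|(h[...,0]>174))&(h[...,1]>170)&(h[...,2]>90)
    n,l,st,c=cv2.connectedComponentsWithStats(m.astype(np.uint8)); k=1+np.argmax(st[1:,4]); return (l==k)
def ends(m):
    p=np.argwhere(m)[:,::-1].astype(float); c=p.mean(0); v=np.linalg.svd(p-c,full_matrices=False)[2][0]
    s=(p-c)@v; return c,c+v*s.min(),c+v*s.max()
E
python3 - <<'E'
from h import *
ld=lambda f:cv2.imread('pics/'+f)[:,:,::-1].copy()
W,T,S=ld('w1.png'),ld('top0.png'),ld('side0.png')
P=(np.array([0.39887882,-0.3010737,0.44279066]),[0.7105185,0.7036784,-0.000129,-0.000359])
e={n:ends(redmask(i)) for n,i in(('wrist',W),('top',T),('side',S))}
for n in e: print(n,[x.round(1) for x in e[n]])
r=lambda n,u:ray(n,u,P)
for a,b in(('wrist','top'),('wrist','side'),('top','side')): print(a,b,tri(*r(a,e[a][0]),*r(b,e[b][0])))
z=.31
a,b=[plane('wrist',u,z,P) for u in e['wrist'][1:]];d=a-b;print('grip len',np.linalg.norm(d),'ydir yaw',np.degrees(np.arctan2(d[1],d[0])),(a+b)/2)
for u in((433,170),(408,243),(560,205),(495,272)): print(u,plane('wrist',np.array(u)/1.5,.022,P).round(4))
# bar: brown mask near
for n,im,c,z in(('top',T,(238,224),.03),('side',S,(259,250),.03)):
    h=hsv(im); m=((h[...,0]<16)&(h[...,1]>90)&(h[...,2]>45)&(h[...,2]<150)).astype(np.uint8)
    m[:, :]*=(np.hypot(*(np.indices(m.shape)[::-1]-np.array(c)[:,None,None]))<30).astype(np.uint8)
    nn,l,st,_=cv2.connectedComponentsWithStats(m);k=1+np.argmax(st[1:,4]);q=(l==k)
    E=ends(q);print(n,st[k],[plane(n,u,z).round(4) for u in E])
    y=(h[...,0]>16)&(h[...,0]<32)&(h[...,1]>120)&(h[...,2]>110)&(np.hypot(*(np.indices(m.shape)[::-1]-np.array(c)[:,None,None]))<20)
    if y.any():
        u=np.argwhere(y)[:,::-1].mean(0);print('ins',u,y.sum(),plane(n,u,.041))
E
```

```text
wrist [array([398.1,  49.8]), array([412. ,  13.5]), array([383.6,  87.5])]
top [array([342.5, 151.3]), array([334. , 151.4]), array([352. , 151.1])]
side [array([281. , 122.2]), array([285.8, 118.7]), array([276.6, 125.5])]
wrist top (array([ 0.53791609, -0.16770347,  0.31158774]), np.float64(0.00014041212100178316))
wrist side (array([ 0.53598518, -0.16828385,  0.31471238]), np.float64(0.0012080179274166043))
top side (array([ 0.53552276, -0.16582527,  0.31594375]), np.float64(0.0013437959867782766))
grip len 0.07272081450568475 ydir yaw 71.65851837859643 [ 0.53845935 -0.1685201   0.31      ]
(433, 170) [ 0.4627 -0.2329  0.022 ]
(408, 243) [ 0.4316 -0.3257  0.022 ]
(560, 205) [ 0.6287 -0.277   0.022 ]
(495, 272) [ 0.5483 -0.3656  0.022 ]
top [223 214  33  22 279] [array([0.4903, 0.2622, 0.03  ]), array([0.5009, 0.1915, 0.03  ]), array([0.4794, 0.3346, 0.03  ])]
ins [230.1  227.95] 20 [0.48590334 0.30556066 0.041     ]
side [253 235  15  32 241] [array([0.4892, 0.2678, 0.03  ]), array([0.5006, 0.1929, 0.03  ]), array([0.4761, 0.3537, 0.03  ])]
ins [258.86363636 253.18181818] 22 [0.48628835 0.3035368  0.041     ]
```

Press x axis has yaw about -18.3° and the grip is at about (0.537,-0.168,0.312). Bar centre is about (0.492,0.264), with the insert direction at yaw about 98.5°. Moving towards the bar.

Call:
carry_out(deltas=[{"hand":87,"dp":[1,0.2,0],"spin":0},{"hand":87,"dp":[1,0.2,0],"spin":0},{"hand":87,"dp":[1,0.2,0],"spin":0},{"hand":87,"dp":[1,0.2,0],"spin":0},{"hand":87,"dp":[1,0.2,0],"spin":0},{"hand":87,"dp":[1,0.2,0],"spin":0},{"hand":87,"dp":[1,0.2,0],"spin":0}])

```text
time: 2.1
ee_pos: [0.4511, -0.0502, 0.4431]
eef_rot: [0.709, 0.705, -0.0, -0.0]
ft_force: [0.4, -1.4, -0.7]
width: 0.087
grip_force: 0.0
```

```bash
python3 - <<'E'
from h import *
print(read_state()['ee_pos'],read_state()['joint_positions'].round(2))
for a,b in(((200,163),(233,198)),((270,135),(200,140)),((143,185),(172,215))): print(tri(*ray('top',a),*ray('side',b)))
for z in(.3,.4,.5):print(z,plane('top',(200,163),z))
E
```

```text
[ 0.45109414 -0.05016331  0.44308301] [ 0.62 -0.03 -0.58  1.35 -0.02  1.81  0.03]
(array([0.61853436, 0.33843341, 0.30911998]), np.float64(0.11432430670806007))
(array([0.75008662, 0.05389557, 0.29441972]), np.float64(0.08327111302585452))
(array([0.66852124, 0.55154148, 0.34188119]), np.float64(0.019706731891191057))
0.3 [0.68619137 0.33653633 0.3       ]
0.4 [0.63854334 0.33948667 0.4       ]
0.5 [0.59089531 0.342437   0.5       ]
```

Call:
carry_out(deltas=[{"hand":87,"dp":[1,0.18,0],"spin":-0.05},{"hand":87,"dp":[1,0.18,0],"spin":-0.05},{"hand":87,"dp":[1,0.18,0.1],"spin":-0.05},{"hand":87,"dp":[1,0.18,0.5],"spin":-0.05},{"hand":87,"dp":[1,0.18,0.8],"spin":-0.05},{"hand":87,"dp":[1,0.18,0.8],"spin":-0.05},{"hand":87,"dp":[1,0.18,0.8],"spin":-0.05},{"hand":87,"dp":[1,0.18,0.8],"spin":-0.05},{"hand":87,"dp":[1,0.18,0.8],"spin":-0.05},{"hand":87,"dp":[1,0.18,0.8],"spin":-0.05}])

```text
time: 3.1
ee_pos: [0.4988, 0.1968, 0.2437]
eef_rot: [0.653, 0.757, -0.0, 0.0]
ft_force: [0.5, 0.3, 1.4]
width: 0.0868
grip_force: 0.0
```

```bash
python3 - <<'E'
from h import *
im,p=snap('wrist','w2.png');print(p)
h=hsv(im);m=((h[...,0]<16)&(h[...,1]>90)&(h[...,2]>40)&(h[...,2]<160)).astype(np.uint8)
u0=proj('wrist',[.4987,.2195,.03],p);print(u0)
m=cv2.morphologyEx(m,cv2.MORPH_OPEN,np.ones((3,3)))
n,l,st,_=cv2.connectedComponentsWithStats(m)
for k in range(1,n):
  if st[k,4]>400: print(st[k],[plane('wrist',u,.03,p).round(4) for u in ends(l==k)])
y=((h[...,0]>16)&(h[...,0]<32)&(h[...,1]>120)&(h[...,2]>110)).astype(np.uint8)
n,l,st,c=cv2.connectedComponentsWithStats(y)
for k in range(1,n):
  if st[k,4]>40: print('brass',st[k],c[k],plane('wrist',c[k],.041,p).round(4))
E
```

```text
(array([0.49876454, 0.19684518, 0.24369646]), array([ 6.53258129e-01,  7.57135250e-01, -1.72564515e-04,  2.01416727e-05]))
[257.74263644 152.7124071 ]
[ 245   58   28  119 2269] [array([0.4949, 0.2618, 0.03  ]), array([0.4845, 0.3332, 0.03  ]), array([0.5055, 0.1895, 0.03  ])]
[406 229  69  16 562] [array([0.7685, 0.1396, 0.03  ]), array([0.7238, 0.1384, 0.03  ]), array([0.8299, 0.1412, 0.03  ])]
brass [ 441    0   71   72 1107] [482.37127371  14.79855465] [0.7379 0.4263 0.041 ]
brass [250  72  19  19 241] [259.03319502  80.62240664] [0.4871 0.3062 0.041 ]
brass [ 465  163   47   76 1641] [493.84399756 203.40463132] [0.8301 0.2028 0.041 ]
brass [137 234  15  15  62] [144.01612903 241.29032258] [0.3617 0.0783 0.041 ]
brass [ 75 259  14  50 223] [ 79.5470852  284.53363229] [ 0.2683 -0.0066  0.041 ]
brass [409 258  27  51 292] [427.1369863 279.2739726] [0.77   0.0769 0.041 ]
brass [ 228  323  162   19 1776] [304.17511261 333.57826577] [ 0.6093 -0.0395  0.041 ]
```

View pics/w2.png

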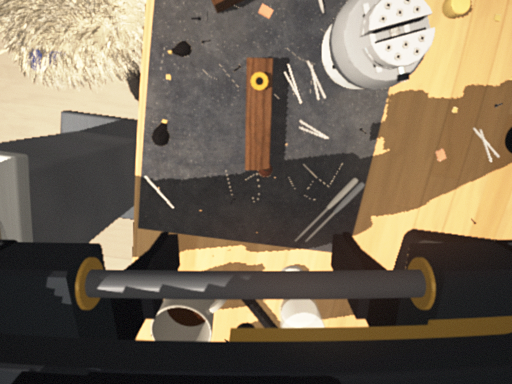

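Wrist view: the bar runs from (259,58) to (260,175) with the insert at (259,81). It is aligned with the tool. Descending and gripping near the outer end.

Call:
carry_out(deltas=[{"hand":87,"dp":[0.096,0.018,0.2],"spin":0},{"hand":87,"dp":[0.096,0.018,0.4],"spin":0},{"hand":87,"dp":[0.096,0.018,0.6],"spin":0},{"hand":87,"dp":[0.096,0.018,0.8],"spin":0},{"hand":87,"dp":[0.096,0.018,0.88],"spin":0},{"hand":87,"dp":[0.096,0.018,0.945],"spin":0},{"hand":87,"dp":[0.096,0.018,0.945],"spin":0},{"hand":20,"dp":[0.096,0.018,0.945],"spin":0},{"hand":20,"dp":[0.096,0.018,0.945],"spin":0},{"hand":20,"dp":[0.096,0.018,0.945],"spin":0},{"hand":20,"dp":[0.096,0.018,0.945],"spin":0},{"hand":20,"dp":[0.096,0.018,0.945],"spin":0},{"hand":20,"dp":[0.096,0.018,0.945],"spin":0},{"hand":20,"dp":[0.096,0.018,0.945],"spin":0}], force=40)

```text
time: 4.55
ee_pos: [0.4988, 0.223, 0.007]
eef_rot: [0.652, 0.758, -0.0, 0.0]
ft_force: [0.5, -0.0, -0.3]
width: 0.0391
grip_force: 0.0
```

Call:
carry_out(deltas=[{"hand":20,"dp":[0,0,0],"spin":0},{"hand":20,"dp":[0,0,0],"spin":0},{"hand":20,"dp":[0,0,0],"spin":0},{"hand":20,"dp":[0,0,0],"spin":0},{"hand":20,"dp":[0,0,-0.1],"spin":0},{"hand":20,"dp":[0,0,-0.2],"spin":0},{"hand":20,"dp":[0,0,-0.4],"spin":0},{"hand":20,"dp":[0,0,-0.6],"spin":0},{"hand":20,"dp":[0,0,-0.8],"spin":0},{"hand":20,"dp":[0,0,-0.9],"spin":0},{"hand":20,"dp":[0,0,-0.9],"spin":0}])

```text
time: 5.65
ee_pos: [0.5003, 0.2241, 0.236]
eef_rot: [0.652, 0.758, 0.003, 0.002]
ft_force: [-0.1, -0.2, 0.2]
width: 0.02
grip_force: 0.0
```

```bash
python3 - <<'E'
from h import *
im,p=snap('wrist','w3.png');print(p, read_state()['width'],read_state()['joint_positions'].round(2))
h=hsv(im);m=((h[...,0]<16)&(h[...,1]>90)&(h[...,2]>40)&(h[...,2]<160)).astype(np.uint8)
y=((h[...,0]>16)&(h[...,0]<32)&(h[...,1]>120)&(h[...,2]>110)).astype(np.uint8)
for a,q in(('br',m),('ins',y)):
  n,l,st,c=cv2.connectedComponentsWithStats(cv2.morphologyEx(q,cv2.MORPH_OPEN,np.ones((3,3))))
  for k in range(1,n):
    if st[k,4]>200: print(a,st[k],[x.round(1) for x in ends(l==k)])
print(proj('wrist',p[0]+Ro.from_quat(p[1]).apply([.086,0,-.034]),p))
for dz in(.03,.034,.04):
  print()
E
```

```text
(array([0.50031477, 0.22409387, 0.2360373 ]), array([0.65227687, 0.75797414, 0.00266638, 0.00172759])) 0.02039306200481323 [ 0.24  0.23 -0.86  1.57  0.18  1.41 -0.49]
br [ 192    0   52   33 1155] [array([219.2,  12.5]), array([191.3,  10.5]), array([243. ,  14.1])]
br [ 240   81   28  117 1821] [array([255.4, 146.4]), array([259.1,  80.6]), array([252.6, 196.7])]
br [407 249  72  16 643] [array([442.2, 256.3]), array([406.8, 251.8]), array([477.9, 260.9])]
ins [244  96  19  18 237] [array([253.2, 104.2]), array([244.4, 106.5]), array([261.8, 102. ])]
ins [ 473  174   39   81 1078] [array([494.2, 211. ]), array([508. , 173.9]), array([477.6, 255.7])]
ins [199 260   7  51 221] [array([201.7, 285.4]), array([202.6, 259.9]), array([200.8, 310. ])]
ins [305 260   7  51 201] [array([308.4, 285.9]), array([307.7, 259.9]), array([309.1, 310. ])]
ins [  99  322  305   19 3748] [array([255.4, 332.5]), array([403.1, 330.6]), array([ 99. , 334.4])]
[255.83931706  91.3975833 ]
```

```bash
python3 - <<'E'
from h import *
im=cv2.imread('pics/w3.png')[:,:,::-1]
p=(np.array([0.50031477, 0.22409387, 0.2360373 ]),[0.65227687, 0.75797414, 0.00266638, 0.00172759])
print('ins',plane('wrist',(253.2,104.2),.041,p)); print([plane('wrist',u,.03,p) for u in((255.4,146.4),(259.1,80.6),(252.6,196.7))])
im,_=snap('top','t3.png'); h=hsv(im)
y=(h[...,0]>16)&(h[...,0]<32)&(h[...,1]>120)&(h[...,2]>110)&(np.hypot(*(np.indices(h.shape[:2])[::-1]-np.array((238,224))[:,None,None]))<20)
print(y.sum(), y.any() and plane('top',np.argwhere(y)[:,::-1].mean(0),.041))
E
```

```text
ins [0.48680619 0.3058435  0.041     ]
[array([0.49713951, 0.25563465, 0.03      ]), array([0.48971865, 0.33419554, 0.03      ]), array([0.50335724, 0.19004621, 0.03      ])]
19 [0.48640563 0.30558692 0.041     ]
```

View pics/w3.png

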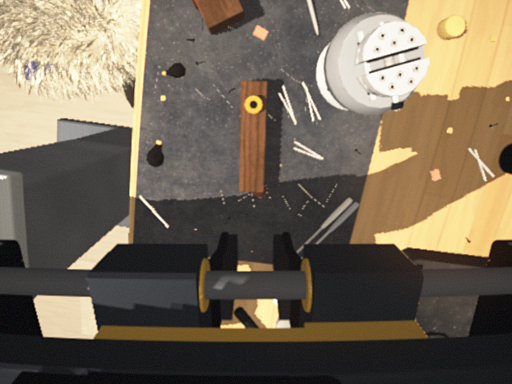

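The fingers closed to 20 mm with no bar between them, and the bar has not moved (insert at (253,104)). I'll retry slightly lower and check the grip before lifting.

Call:
carry_out(deltas=[{"hand":80,"dp":[0.03,-0.006,0],"spin":0},{"hand":80,"dp":[0.03,-0.006,0],"spin":0},{"hand":80,"dp":[0.03,-0.006,0],"spin":0},{"hand":80,"dp":[0.03,-0.006,0.1],"spin":0},{"hand":80,"dp":[0.03,-0.006,0.3],"spin":0},{"hand":80,"dp":[0.03,-0.006,0.5],"spin":0},{"hand":80,"dp":[0.03,-0.006,0.7],"spin":0},{"hand":80,"dp":[0.03,-0.006,0.85],"spin":0},{"hand":80,"dp":[0.03,-0.006,0.91],"spin":0},{"hand":80,"dp":[0.03,-0.006,0.91],"spin":0},{"hand":20,"dp":[0.03,-0.006,0.91],"spin":0},{"hand":20,"dp":[0.03,-0.006,0.91],"spin":0},{"hand":20,"dp":[0.03,-0.006,0.91],"spin":0},{"hand":20,"dp":[0.03,-0.006,0.91],"spin":0},{"hand":20,"dp":[0.03,-0.006,0.91],"spin":0},{"hand":20,"dp":[0.03,-0.006,0.91],"spin":0},{"hand":20,"dp":[0.03,-0.006,0.91],"spin":0},{"hand":20,"dp":[0.03,-0.006,0.91],"spin":0},{"hand":20,"dp":[0.03,-0.006,0.91],"spin":0}], force=40)

```text
time: 7.65
ee_pos: [0.4962, 0.2302, 0.0045]
eef_rot: [0.652, 0.758, -0.0, 0.0]
ft_force: [0.8, 0.4, 0.5]
width: 0.022
grip_force: 0.0
```

```bash
python3 - <<'E'
from h import *
s=read_state();print(s['width'],s['grip_force'],s['ee_pos'],s['ft_force'])
im,p=snap('wrist','w4.png')
E
```

```text
0.022000295328627392 0.0 [0.49616028 0.23016269 0.00445288] [0.78434181 0.3568384  0.46285577]
```

View pics/w4.png

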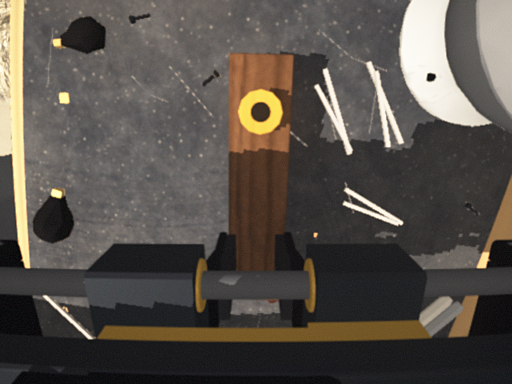

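```bash
python3 - <<'E'
from h import *
s=read_state();p=(np.array(s['ee_pos']),s['eef_rot']);R=Ro.from_quat(p[1])
for x in([0,0,0],[0,.011,0],[0,-.011,0],[0.0095,.011,0],[0,.011,-.019],[0,-.011,-.019],[0.0095,.011,-.019],[0,.011,-.04]): print(x,proj('wrist',p[0]+R.apply(x),p).round(0))
ins=np.array([.4868,.3058,.03]);d=np.array([-.145,.989,0]);n=np.array([.989,.145,0])
for a in(28,0,-60,-75,-110):
  for b in(-16,16): print(a,b,[proj('wrist',ins+d*a/1e3+n*b/1e3-[0,0,k],p).round(0) for k in(0,.03)])
E
```

```text
[0, 0, 0] [256. 232.]
[0, 0.011, 0] [272. 232.]
[0, -0.011, 0] [239. 232.]
[0.0095, 0.011, 0] [273. 219.]
[0, 0.011, -0.019] [274. 244.]
[0, -0.011, -0.019] [237. 244.]
[0.0095, 0.011, -0.019] [274. 230.]
[0, 0.011, -0.04] [276. 261.]
28 -16 [array([227.,  54.]), array([232.,  62.])]
28 16 [array([293.,  54.]), array([287.,  63.])]
0 -16 [array([228., 112.]), array([232., 112.])]
0 16 [array([291., 113.]), array([286., 112.])]
-60 -16 [array([230., 223.]), array([234., 207.])]
-60 16 [array([287., 223.]), array([283., 207.])]
-75 -16 [array([231., 247.]), array([234., 228.])]
-75 16 [array([286., 247.]), array([282., 228.])]
-110 -16 [array([232., 299.]), array([235., 275.])]
-110 16 [array([284., 300.]), array([281., 275.])]
```

The picture shows the finger edges inside the bar's outline (237–274 against 231–286), yet the grip force is 0. That does not fit solid contact, so I'll open, close again in small steps and check.

Call:
carry_out(deltas=[{"hand":60,"dp":[0,0,0],"spin":0},{"hand":60,"dp":[0,0,0],"spin":0},{"hand":60,"dp":[0,0,0],"spin":0},{"hand":60,"dp":[0,0,0],"spin":0},{"hand":60,"dp":[0,0,0],"spin":0},{"hand":60,"dp":[0,0,0],"spin":0}])

```text
time: 8.3
ee_pos: [0.4962, 0.2302, 0.0045]
eef_rot: [0.652, 0.758, -0.0, 0.0]
ft_force: [-0.7, -0.6, 0.3]
width: 0.0575
grip_force: 0.0
```

Call:
carry_out(deltas=[{"hand":28,"dp":[0,0,0],"spin":0},{"hand":28,"dp":[0,0,0],"spin":0},{"hand":28,"dp":[0,0,0],"spin":0},{"hand":28,"dp":[0,0,0],"spin":0}])

```text
time: 8.7
ee_pos: [0.4962, 0.2302, 0.0045]
eef_rot: [0.652, 0.758, 0.0, 0.0]
ft_force: [0.5, -0.2, -0.0]
width: 0.0359
grip_force: 0.0
```

Call:
carry_out(deltas=[{"hand":28,"dp":[0,0,0],"spin":0},{"hand":28,"dp":[0,0,0],"spin":0},{"hand":28,"dp":[0,0,0],"spin":0}], force=60)

```text
time: 9.0
ee_pos: [0.4962, 0.2302, 0.0045]
eef_rot: [0.652, 0.758, -0.0, 0.0]
ft_force: [-0.3, 1.0, 0.5]
width: 0.0284
grip_force: 0.0
```

```bash
python3 - <<'E'
from h import *
im,p=snap('wrist','w5.png')
s=read_state();print(s['width'],s['grip_force'],s['ft_force'],s['torque'])
a=cv2.imread('pics/w5.png');h=hsv(im)
y=((h[...,0]>16)&(h[...,0]<32)&(h[...,1]>120)&(h[...,2]>110)).astype(np.uint8)
n,l,st,c=cv2.connectedComponentsWithStats(y)
for k in range(1,n):
  if st[k,4]>200 and c[k][1]<200: print(st[k],plane('wrist',c[k],.041,p))
w4=cv2.imread('pics/w4.png')
cv2.imwrite('pics/cmp.png',np.hstack([cv2.resize(q[200:320,190:320],(400,370)) for q in(w4,a)]))
E
```

```text
0.028364553592337242 0.0 [ 0.38243432 -0.09300394 -0.2170829 ] [ 0.01714535 -0.09347344 -0.01125522]
[ 238   89   45   46 1305] [0.48669933 0.30643308 0.041     ]
```

View pics/cmp.png

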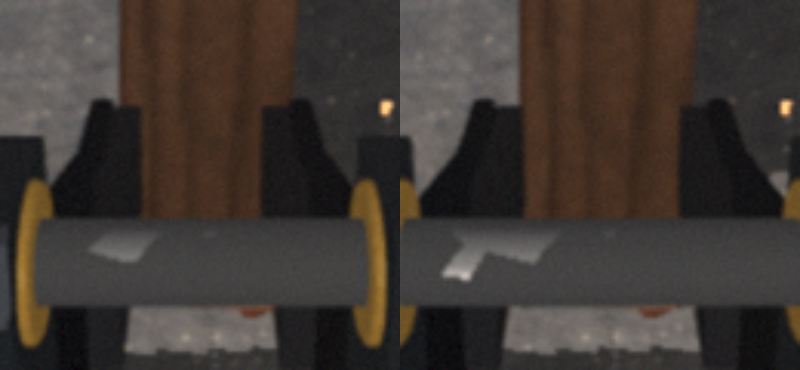

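The fingertips end at row ~233 in mid-air as well (w3), so the bar is not hiding them and they may really sit above the bar. I'll measure the true depth of the fingertips from the known opening.

```bash
python3 - <<'E'
from h import *
# gap between dark fingers per row
for f,w in(('w2.png',86.8),('w3.png',20.4),('w4.png',22.0),('w5.png',28.4)):
  g=cv2.cvtColor(cv2.imread('pics/'+f),cv2.COLOR_BGR2HSV); v=g[...,2].astype(int)
  out=[]
  for r in range(216,268,4):
    d=v[r]<48
    c=256
    L=c
    while L>0 and not d[L-3:L+1].all(): L-=1
    Rr=c
    while Rr<511 and not d[Rr:Rr+4].all(): Rr+=1
    out.append((r,L,Rr,round(313.4*w/(Rr-L))))
  print(f,out)
E
```

```text
w2.png [(216, 2, 511, 53), (220, 2, 511, 53), (224, 2, 511, 53), (228, 2, 511, 53), (232, 167, 343, 155), (236, 176, 333, 173), (240, 177, 333, 174), (244, 177, 333, 174), (248, 177, 333, 174), (252, 177, 333, 174), (256, 177, 333, 174), (260, 178, 332, 177), (264, 178, 332, 177)]
w3.png [(216, 2, 511, 13), (220, 2, 511, 13), (224, 2, 511, 13), (228, 2, 339, 19), (232, 227, 282, 116), (236, 237, 273, 178), (240, 237, 273, 178), (244, 237, 273, 178), (248, 237, 273, 178), (252, 238, 272, 188), (256, 237, 272, 183), (260, 236, 272, 178), (264, 236, 274, 168)]
w4.png [(216, 72, 298, 31), (220, 72, 511, 16), (224, 73, 290, 32), (228, 71, 511, 16), (232, 70, 284, 32), (236, 235, 275, 172), (240, 235, 275, 172), (244, 235, 275, 172), (248, 235, 275, 172), (252, 235, 275, 172), (256, 235, 275, 172), (260, 235, 275, 172), (264, 235, 275, 172)]
w5.png [(216, 72, 310, 37), (220, 72, 289, 41), (224, 73, 294, 40), (228, 71, 511, 20), (232, 70, 289, 41), (236, 229, 281, 171), (240, 229, 281, 171), (244, 229, 281, 171), (248, 229, 281, 171), (252, 229, 280, 175), (256, 229, 280, 175), (260, 230, 280, 178), (264, 230, 280, 178)]
```

Measured in mid-air, the pad edges lie at depth ~174 mm, where the stated TCP would give 204 mm. So the fingertips really end about 28 mm short of the reported TCP, and both grasps closed just above the bar. I'll open and go lower in small steps, watching the force.

Call:
carry_out(deltas=[{"hand":70,"dp":[0,0,0],"spin":0},{"hand":70,"dp":[0,0,0],"spin":0},{"hand":70,"dp":[0,0,0],"spin":0},{"hand":70,"dp":[0,0,0],"spin":0},{"hand":70,"dp":[0,0,0],"spin":0},{"hand":70,"dp":[0,0,0],"spin":0},{"hand":70,"dp":[0,0,0.03],"spin":0},{"hand":70,"dp":[0,0,0.03],"spin":0}], force=40)

```text
time: 9.85
ee_pos: [0.4956, 0.2297, -0.0041]
eef_rot: [0.652, 0.758, -0.001, -0.0]
ft_force: [0.4, 0.4, -0.6]
width: 0.0694
grip_force: 0.0
```

Call:
carry_out(deltas=[{"hand":70,"dp":[0,0,0.015],"spin":0},{"hand":70,"dp":[0,0,0.03],"spin":0},{"hand":70,"dp":[0,0,0.03],"spin":0}])

```text
time: 10.15
ee_pos: [0.4958, 0.23, -0.0112]
eef_rot: [0.652, 0.758, -0.0, -0.0]
ft_force: [0.8, 0.6, 0.2]
width: 0.0698
grip_force: 0.0
```

Call:
carry_out(deltas=[{"hand":70,"dp":[0,0,0.015],"spin":0},{"hand":70,"dp":[0,0,0.03],"spin":0},{"hand":70,"dp":[0,0,0.03],"spin":0}])

```text
time: 10.45
ee_pos: [0.4959, 0.23, -0.0186]
eef_rot: [0.652, 0.758, -0.0, -0.0]
ft_force: [-0.4, -1.3, -0.1]
width: 0.0699
grip_force: 0.0
```

No contact at reported z = -0.019, which confirms the tip offset. Closing.

Call:
carry_out(deltas=[{"hand":20,"dp":[0,0,0.008],"spin":0},{"hand":20,"dp":[0,0,0.008],"spin":0},{"hand":20,"dp":[0,0,0.008],"spin":0},{"hand":20,"dp":[0,0,0.008],"spin":0},{"hand":20,"dp":[0,0,0.008],"spin":0},{"hand":20,"dp":[0,0,0.008],"spin":0},{"hand":20,"dp":[0,0,0.008],"spin":0},{"hand":20,"dp":[0,0,0.008],"spin":0}])

```text
time: 11.25
ee_pos: [0.4963, 0.2302, -0.0199]
eef_rot: [0.652, 0.758, 0.0, 0.0]
ft_force: [0.1, 0.1, 1.8]
width: 0.0317
grip_force: 39.7
```

Bar held: width 31.7 mm at 40 N. Lifting, then transit.

Call:
carry_out(deltas=[{"hand":20,"dp":[0,0,-0.08],"spin":0},{"hand":20,"dp":[0,0,-0.2],"spin":0},{"hand":20,"dp":[0,0,-0.35],"spin":0},{"hand":20,"dp":[0,0,-0.5],"spin":0},{"hand":20,"dp":[0,0,-0.7],"spin":0},{"hand":20,"dp":[0,0,-0.9],"spin":0},{"hand":20,"dp":[-0.15,-0.1,-1],"spin":0.05},{"hand":20,"dp":[-0.3,-0.15,-1],"spin":0.1},{"hand":20,"dp":[-0.45,-0.25,-1],"spin":0.15},{"hand":20,"dp":[-0.6,-0.35,-1],"spin":0.2},{"hand":20,"dp":[-0.75,-0.4,-1],"spin":0.25},{"hand":20,"dp":[-0.86,-0.44,-1],"spin":0.3},{"hand":20,"dp":[-0.86,-0.44,-1],"spin":0.32},{"hand":20,"dp":[-0.86,-0.44,-1],"spin":0.32},{"hand":20,"dp":[-0.86,-0.44,-1],"spin":0.32}])

```text
time: 12.75
ee_pos: [0.4194, 0.0018, 0.2299]
eef_rot: [0.936, 0.352, -0.0, 0.0]
ft_force: [-0.0, -0.5, -1.4]
width: 0.032
grip_force: 39.7
```

```bash
python3 - <<'E'
from h import *
P=(np.array([0.39887882,-0.3010737,0.44279066]),[0.7105185,0.7036784,-0.000129,-0.000359])
# rail mouth fronts (768px) and pts
a=np.radians(-18.4);X=np.array([np.cos(a),np.sin(a)]);Y=np.array([-X[1],X[0]])
G=np.array([.5372,-.168])
for nm,u,z in(('mouthL',(455,195),.037),('mouthR',(440,237),.037),('footL',(433,165),.0),('footR',(405,245),.022)):
  q=plane('wrist',np.array(u)/1.5,z,P); print(nm,q.round(4),'rel grip',((q[:2]-G)@X).round(4),((q[:2]-G)@Y).round(4))
im=cv2.imread('pics/w1.png');cv2.imwrite('pics/bed.png',cv2.resize(im[95:215,260:450],(798,504),interpolation=cv2.INTER_CUBIC))
s=read_state();print(s['joint_positions'].round(2),s['width'],s['grip_force'],s['ee_pos'],s['eef_rot'])
E
```

```text
mouthL [ 0.4889 -0.2635  0.037 ] rel grip -0.0157 -0.1059
mouthR [ 0.4713 -0.3161  0.037 ] rel grip -0.0158 -0.1613
footL [ 0.4646 -0.2273  0.    ] rel grip -0.0501 -0.0791
footR [ 0.4274 -0.3286  0.022 ] rel grip -0.0535 -0.1871
[ 0.6  -0.14 -0.64  1.87 -0.08  1.38 -0.87] 0.031981706194373266 39.69361997209489 [0.41941465 0.00175575 0.22992441] [ 9.36022870e-01  3.51939177e-01 -4.81454652e-05  6.62691435e-06]
```

View pics/bed.png

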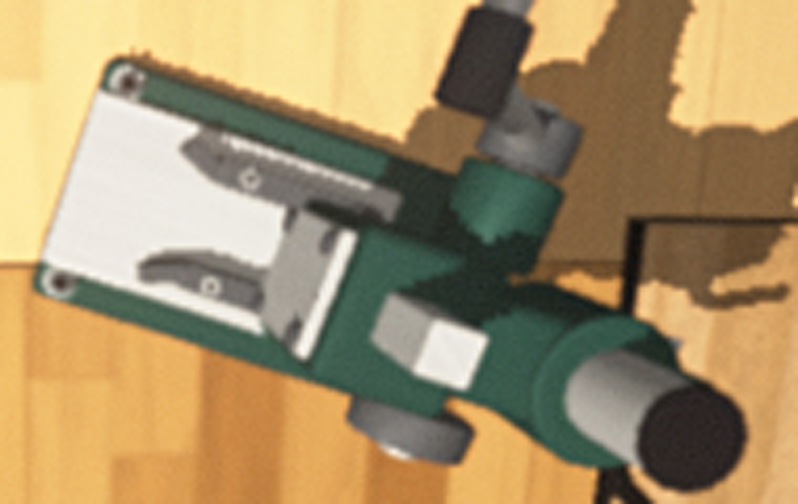

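Crop of w1: the rail tips (mouth, x = -64) are at crop (183,150) and (140,268). That puts the press origin at about (0.540,-0.311) with yaw -18.4°, consistent with the grip. Now moving in front of the mouth.

Call:
carry_out(deltas=[{"hand":20,"dp":[-0.19,0.11,0],"spin":0.05},{"hand":20,"dp":[-0.37,0.22,0],"spin":0.1},{"hand":20,"dp":[-0.48,0.32,0],"spin":0.15},{"hand":20,"dp":[-0.6,0.43,0.1],"spin":0.2},{"hand":20,"dp":[-0.72,0.54,0.2],"spin":0.25},{"hand":20,"dp":[-0.824,0.638,0.3],"spin":0.3},{"hand":20,"dp":[-0.824,0.638,0.5],"spin":0.331},{"hand":20,"dp":[-0.824,0.638,0.5],"spin":0.331},{"hand":20,"dp":[-0.824,0.638,0.5],"spin":0.331},{"hand":20,"dp":[-0.824,0.638,0.5],"spin":0.331}])

```text
time: 13.75
ee_pos: [0.3703, -0.2541, 0.1073]
eef_rot: [0.987, -0.159, 0.001, 0.001]
ft_force: [0.4, 0.7, -1.7]
width: 0.0319
grip_force: 39.7
```

```bash
cat >> h.py <<'E'
A=np.radians(-18.4);PX=np.array([np.cos(A),np.sin(A),0]);PY=np.array([-PX[1],PX[0],0]);PO=np.array([.5403,-.3107,0])
def topress(q): d=np.asarray(q)-PO; return np.array([d@PX,d@PY,d[2]])
E
python3 - <<'E'
from h import *
im,p=snap('wrist','w6.png');s=read_state()
print(s['joint_positions'].round(2),topress(p[0]).round(4),np.degrees(2*np.arctan2(p[1][1],p[1][0])),s['width'])
h=hsv(im);y=((h[...,0]>16)&(h[...,0]<32)&(h[...,1]>120)&(h[...,2]>110)).astype(np.uint8)
n,l,st,c=cv2.connectedComponentsWithStats(y)
for k in range(1,n):
  if st[k,4]>150: 
    q=plane('wrist',c[k],p[0][2]+.061,p);print(st[k],c[k],Ro.from_quat(p[1]).inv().apply(q-p[0]).round(4))
E
```

```text
[ 0.89  0.04 -0.39  2.    0.02  1.11 -1.4 ] [-0.1792  0.      0.1073] -18.24564033875765 0.0314124210192241
[  309     0   203   207 21674] [388.91192212 104.30345114] [ 0.0785  0.0534 -0.0607]
[ 233   85   53   53 1704] [259.03403756 110.64847418] [ 0.0755  0.001  -0.0608]
```

View pics/w6.png

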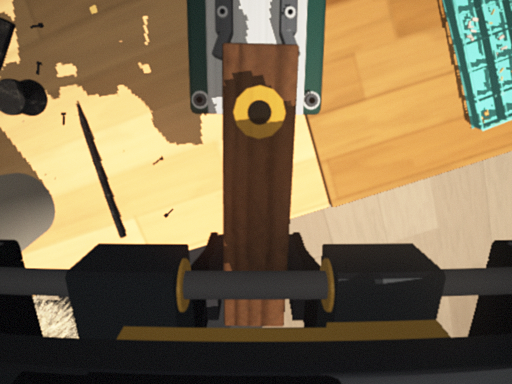

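Wrist view: the bar is in line with the bed (bar edges 223–298, rails centred at column 256), and the insert at (259,111) sits 1 mm off centre. Lowering, then sliding in.

Call:
carry_out(deltas=[{"hand":20,"dp":[0,-0.004,0.1],"spin":0},{"hand":20,"dp":[0,-0.004,0.2],"spin":0},{"hand":20,"dp":[0,-0.004,0.3],"spin":0},{"hand":20,"dp":[0,-0.004,0.36],"spin":0},{"hand":20,"dp":[0,-0.004,0.4],"spin":0},{"hand":20,"dp":[0,-0.004,0.41],"spin":0},{"hand":20,"dp":[0,-0.004,0.41],"spin":0}])

```text
time: 14.5
ee_pos: [0.3696, -0.2536, 0.0034]
eef_rot: [0.987, -0.161, 0.001, 0.0]
ft_force: [-0.0, 0.6, -1.4]
width: 0.0322
grip_force: 39.7
```

Call:
carry_out(deltas=[{"hand":20,"dp":[0.03,0,0],"spin":0},{"hand":20,"dp":[0.06,0,0],"spin":0},{"hand":20,"dp":[0.09,0,0],"spin":0},{"hand":20,"dp":[0.12,0,0],"spin":0},{"hand":20,"dp":[0.14,0,0],"spin":0},{"hand":20,"dp":[0.14,0,0],"spin":0}])

```text
time: 15.1
ee_pos: [0.4028, -0.2646, 0.0025]
eef_rot: [0.987, -0.161, 0.0, -0.0]
ft_force: [-0.2, 0.1, -0.6]
width: 0.0318
grip_force: 39.7
```

Call:
carry_out(deltas=[{"hand":20,"dp":[0.03,0,0],"spin":0},{"hand":20,"dp":[0.06,0,0],"spin":0},{"hand":20,"dp":[0.08,0,0],"spin":0},{"hand":20,"dp":[0.08,0,0],"spin":0}])

```text
time: 15.5
ee_pos: [0.4218, -0.2711, 0.0025]
eef_rot: [0.987, -0.162, 0.0, -0.0]
ft_force: [0.6, 0.2, -0.7]
width: 0.0315
grip_force: 39.7
```

```bash
python3 - <<'E'
from h import *
s=read_state();p=(s['ee_pos'],s['eef_rot']);print(topress(p[0]),s['ft_force'],s['torque'])
im,p=snap('wrist','w7.png')
im=cv2.GaussianBlur(im,(1,1),0);h=hsv(im)
for r in(20,50,80): print(r,[tuple(im[r,c]) for c in range(180,340,10)])
y=((h[...,0]>16)&(h[...,0]<32)&(h[...,1]>120)&(h[...,2]>90)).astype(np.uint8)
n,l,st,c=cv2.connectedComponentsWithStats(y)
for k in range(1,n):
  if st[k,4]>150: print(st[k],c[k])
E
```

```text
[-0.12494561  0.00021792  0.00253471] [ 0.63516846  0.17960066 -0.67938217] [ 0.07266452  0.1235489  -0.04014667]
20 [(np.uint8(73), np.uint8(73), np.uint8(74)), (np.uint8(90), np.uint8(88), np.uint8(89)), (np.uint8(114), np.uint8(112), np.uint8(111)), (np.uint8(116), np.uint8(115), np.uint8(117)), (np.uint8(126), np.uint8(125), np.uint8(120)), (np.uint8(132), np.uint8(130), np.uint8(123)), (np.uint8(129), np.uint8(126), np.uint8(121)), (np.uint8(130), np.uint8(129), np.uint8(123)), (np.uint8(246), np.uint8(245), np.uint8(240)), (np.uint8(240), np.uint8(237), np.uint8(231)), (np.uint8(126), np.uint8(126), np.uint8(120)), (np.uint8(133), np.uint8(130), np.uint8(125)), (np.uint8(117), np.uint8(116), np.uint8(116)), (np.uint8(117), np.uint8(119), np.uint8(117)), (np.uint8(68), np.uint8(67), np.uint8(65)), (np.uint8(72), np.uint8(71), np.uint8(68))]
50 [(np.uint8(171), np.uint8(169), np.uint8(159)), (np.uint8(102), np.uint8(101), np.uint8(100)), (np.uint8(117), np.uint8(115), np.uint8(116)), (np.uint8(62), np.uint8(62), np.uint8(62)), (np.uint8(132), np.uint8(127), np.uint8(123)), (np.ui
[... 935 characters left out ...]
 np.uint8(53)), (np.uint8(117), np.uint8(77), np.uint8(47)), (np.uint8(149), np.uint8(99), np.uint8(62)), (np.uint8(61), np.uint8(61), np.uint8(59)), (np.uint8(83), np.uint8(79), np.uint8(78)), (np.uint8(67), np.uint8(66), np.uint8(63)), (np.uint8(132), np.uint8(129), np.uint8(120))]
[  332    29   180   239 29825] [428.74722548 155.36455993]
[104  44  44  26 255] [127.96078431  54.34117647]
[ 10  50  16  16 151] [17.32450331 57.21192053]
[  7  72  56  37 279] [33.72759857 92.84229391]
[ 233   85   53   54 1770] [258.90564972 111.2220339 ]
[176 259  16  53 381] [181.54330709 284.57742782]
[319 259  16  53 386] [328.38082902 284.9611399 ]
[ 118  320  331   21 4695] [292.11309904 332.02875399]
```

The bar sits between the rails (columns 223–297) with its end about 49 mm short of the stop. I'll release, rise, turn round so the camera faces away from the press head, and push the bar from behind.

Call:
carry_out(deltas=[{"hand":65,"dp":[0,0,0.002],"spin":0},{"hand":65,"dp":[0,0,0.002],"spin":0},{"hand":65,"dp":[0,0,0.002],"spin":0},{"hand":65,"dp":[0,0,0.002],"spin":0},{"hand":65,"dp":[0,0,0.002],"spin":0},{"hand":65,"dp":[0,0,0.002],"spin":0},{"hand":65,"dp":[0,0,-0.1],"spin":0},{"hand":65,"dp":[0,0,-0.25],"spin":0},{"hand":30,"dp":[-0.1,0,-0.4],"spin":-0.04},{"hand":0,"dp":[-0.2,0,-0.48],"spin":-0.08},{"hand":0,"dp":[-0.26,0,-0.48],"spin":-0.13},{"hand":0,"dp":[-0.26,0,-0.48],"spin":-0.17},{"hand":0,"dp":[-0.26,0,-0.48],"spin":-0.22},{"hand":0,"dp":[-0.26,0,-0.48],"spin":-0.26},{"hand":0,"dp":[-0.26,0,-0.48],"spin":-0.31},{"hand":0,"dp":[-0.26,0,-0.48],"spin":-0.35},{"hand":0,"dp":[-0.26,0,-0.48],"spin":-0.4},{"hand":0,"dp":[-0.26,0,-0.48],"spin":-0.44},{"hand":0,"dp":[-0.26,0,-0.48],"spin":-0.5},{"hand":0,"dp":[-0.26,0,-0.48],"spin":-0.5}])

```text
time: 17.55
ee_pos: [0.3593, -0.2502, 0.1225]
eef_rot: [0.81, 0.586, -0.0, 0.0]
ft_force: [0.9, -0.2, -0.0]
width: 0.0006
grip_force: 0.0
```

Call:
carry_out(deltas=[{"hand":0,"dp":[0,0,0],"spin":-0.25},{"hand":0,"dp":[0,0,0],"spin":-0.25},{"hand":0,"dp":[0,0,0],"spin":-0.25},{"hand":0,"dp":[0,0,0],"spin":-0.25},{"hand":0,"dp":[0,0,0],"spin":-0.25},{"hand":0,"dp":[0,0,0],"spin":-0.25},{"hand":0,"dp":[0,0,0],"spin":-0.5},{"hand":0,"dp":[0,0,0],"spin":-0.5},{"hand":0,"dp":[0,0,0],"spin":-0.5},{"hand":0,"dp":[0,0,0],"spin":-0.5},{"hand":0,"dp":[0,0,0],"spin":-0.5},{"hand":0,"dp":[0,0,0],"spin":-0.5}])

```text
time: 18.75
ee_pos: [0.3594, -0.2502, 0.1226]
eef_rot: [0.159, 0.987, -0.0, 0.0]
ft_force: [-0.8, -0.5, -1.0]
width: 0.0003
grip_force: 0.0
```

```bash
cat >> h.py <<'E'
def where():
    s=read_state();q=s['eef_rot'];print('t',s['time'],'press',topress(s['ee_pos']).round(4),'yaw',np.degrees(2*np.arctan2(q[1],q[0])).round(1),'J',s['joint_positions'].round(2),'F',s['ft_force'].round(1),s['width'])
def brass(n,im,c,r):
    h=hsv(im);y=(h[...,0]>16)&(h[...,0]<32)&(h[...,1]>120)&(h[...,2]>90)&(np.hypot(*(np.indices(h.shape[:2])[::-1]-np.array(c)[:,None,None]))<r)
    return y.sum(), np.argwhere(y)[:,::-1].mean(0) if y.any() else None
E
python3 - <<'E'
from h import *
where()
for n in('top','side'):
  im,_=snap(n,n+'8.png')
  c=proj(n,PO+(-.125+.0755)*PX+[0,0,.063]);k,u=brass(n,im,c,12);print(n,c,k,u, u is not None and topress(plane(n,u,.063)))
E
```

```text
t 18.75 press [-0.1908  0.0003  0.1226] yaw 161.7 J [ 0.91 -0.   -0.41  2.   -0.    1.14  1.76] F [-0.8 -0.5 -1. ] 0.0003043262168544264
top [361.59864905 176.22437928] 10 [364.5 176.1] [-0.04948341 -0.01245922  0.063     ]
side [294.56868039 162.5741561 ] 28 [297.25 160.5 ] [-0.05000736 -0.02229578  0.063     ]
```

Call:
carry_out(deltas=[{"hand":0,"dp":[0,0,0.15],"spin":0},{"hand":0,"dp":[0,0,0.3],"spin":0},{"hand":0,"dp":[0,0,0.4],"spin":0},{"hand":0,"dp":[0,0,0.47],"spin":0},{"hand":0,"dp":[0,0,0.47],"spin":0},{"hand":0,"dp":[-0.05,0,0.47],"spin":0},{"hand":0,"dp":[-0.08,0,0.47],"spin":0},{"hand":0,"dp":[-0.11,0,0.47],"spin":0},{"hand":0,"dp":[-0.14,0,0.47],"spin":0},{"hand":0,"dp":[-0.17,0,0.47],"spin":0},{"hand":0,"dp":[-0.2,0,0.47],"spin":0},{"hand":0,"dp":[-0.22,0,0.47],"spin":0},{"hand":0,"dp":[-0.24,0,0.47],"spin":0},{"hand":0,"dp":[-0.24,0,0.47],"spin":0}])

```text
time: 20.25
ee_pos: [0.4171, -0.2695, 0.005]
eef_rot: [0.162, 0.987, -0.0, 0.0]
ft_force: [-0.6, -0.2, 0.1]
width: 0.0008
grip_force: 0.0
```

Call:
carry_out(deltas=[{"hand":0,"dp":[-0.01,0,0],"spin":0},{"hand":0,"dp":[-0.015,0,0],"spin":0},{"hand":0,"dp":[-0.015,0,0],"spin":0}])

```text
time: 20.55
ee_pos: [0.42, -0.2706, 0.005]
eef_rot: [0.162, 0.987, -0.0, 0.0]
ft_force: [-0.6, -0.1, -0.7]
width: 0.0006
grip_force: 0.0
```

Call:
carry_out(deltas=[{"hand":0,"dp":[-0.008,0,0],"spin":0},{"hand":0,"dp":[-0.016,0,0],"spin":0},{"hand":0,"dp":[-0.016,0,0],"spin":0}])

```text
time: 20.85
ee_pos: [0.424, -0.2719, 0.0051]
eef_rot: [0.162, 0.987, -0.0, 0.0]
ft_force: [-0.6, -0.2, -0.2]
width: 0.0006
grip_force: 0.0
```

Call:
carry_out(deltas=[{"hand":0,"dp":[-0.008,0,0],"spin":0},{"hand":0,"dp":[-0.012,0,0],"spin":0},{"hand":0,"dp":[-0.012,0,0],"spin":0}])

```text
time: 21.15
ee_pos: [0.4267, -0.2728, 0.005]
eef_rot: [0.162, 0.987, -0.0, 0.0]
ft_force: [-0.7, 0.3, -0.1]
width: 0.0003
grip_force: 0.1
```

Call:
carry_out(deltas=[{"hand":0,"dp":[-0.006,0,0],"spin":0},{"hand":0,"dp":[-0.008,0,0],"spin":0},{"hand":0,"dp":[-0.008,0,0],"spin":0}])

```text
time: 21.45
ee_pos: [0.4271, -0.273, 0.0049]
eef_rot: [0.162, 0.987, 0.0, -0.001]
ft_force: [-6.8, 3.2, 6.1]
width: 0.0003
grip_force: 3.8
```

```bash
python3 - <<'E'
from h import *
where()
E
```

```text
t 21.45 press [-0.1193  0.      0.0049] yaw 161.4 J [ 0.83  0.3  -0.4   1.95  0.15  0.92  1.61] F [-6.8  3.2  6.1] 0.0003302033318523388
```

Solid at x ≈ -0.119, as expected (7.5 N). One more nudge to confirm, then back off.

Call:
carry_out(deltas=[{"hand":0,"dp":[-0.006,0,-0.003],"spin":0},{"hand":0,"dp":[-0.006,0,-0.003],"spin":0}])

```text
time: 21.65
ee_pos: [0.427, -0.273, 0.0049]
eef_rot: [0.162, 0.987, 0.001, -0.003]
ft_force: [-10.0, 4.5, 5.6]
width: 0.0007
grip_force: 5.7
```

Call:
carry_out(deltas=[{"hand":0,"dp":[0.03,0,0],"spin":0},{"hand":0,"dp":[0.1,0,0],"spin":0},{"hand":0,"dp":[0.24,0,-0.1],"spin":0},{"hand":0,"dp":[0.24,0,-0.3],"spin":0},{"hand":0,"dp":[0.24,0,-0.5],"spin":0.04},{"hand":0,"dp":[0.24,0,-0.7],"spin":0.08},{"hand":0,"dp":[0.24,0,-0.9],"spin":0.13},{"hand":0,"dp":[0.24,0,-1],"spin":0.18},{"hand":10,"dp":[0.24,0,-1],"spin":0.22},{"hand":30,"dp":[0.24,0,-1],"spin":0.26},{"hand":60,"dp":[0.24,0,-1],"spin":0.31},{"hand":60,"dp":[0.24,0,-1],"spin":0.36},{"hand":60,"dp":[0.24,0,-1],"spin":0.4},{"hand":60,"dp":[0.24,0,-1],"spin":0.45},{"hand":60,"dp":[0.24,0,-1],"spin":0.5},{"hand":60,"dp":[0.24,0,-1],"spin":0.5},{"hand":60,"dp":[0.24,0,-1],"spin":0.5}])

```text
time: 23.35
ee_pos: [0.373, -0.2547, 0.2559]
eef_rot: [0.811, 0.585, 0.0, 0.0]
ft_force: [0.1, 0.1, -0.0]
width: 0.0583
grip_force: 0.0
```

```bash
python3 - <<'E'
from h import *
where(); P=snap('wrist','w9.png')[1]; im=cv2.imread('pics/w9.png')[:,:,::-1].copy()
h=hsv(im);m=((h[...,0]<16)&(h[...,1]>90)&(h[...,2]>35)&(h[...,2]<165)).astype(np.uint8)
m=cv2.morphologyEx(m,cv2.MORPH_OPEN,np.ones((3,3)))
n,l,st,c=cv2.connectedComponentsWithStats(m)
for k in range(1,n):
  if st[k,4]>200: print('brown',st[k],[topress(plane('wrist',u,.052,P)).round(3) for u in ends(l==k)])
e=ends(redmask(im));print('red',[x.round(1) for x in e],[topress(plane('wrist',u,.313,P)).round(4) for u in e])
for n in('top','side'):
  q,_=snap(n,n+'9.png');e2=ends(redmask(q));X,r=tri(*ray('wrist',e[0],P),*ray(n,e2[0]));print(n,e2[0].round(1),X.round(4),topress(X).round(4),r)
E
```

```text
t 23.35 press [-0.1764  0.0003  0.2559] yaw 71.6 J [ 0.96 -0.06 -0.43  1.77 -0.03  1.43  0.21] F [ 0.1  0.1 -0. ] 0.058251933783872854
brown [217  42  82  24 503] [array([-0.174,  0.141,  0.052]), array([-0.126,  0.152,  0.052]), array([-0.222,  0.13 ,  0.052])]
brown [ 305  155   91   28 2244] [array([-0.058,  0.004,  0.052]), array([-0.113,  0.004,  0.052]), array([0.004, 0.004, 0.052])]
brown [307 232  37  38 711] [array([-0.084, -0.112,  0.052]), array([-0.105, -0.088,  0.052]), array([-0.056, -0.143,  0.052])]Traceback (most recent call last):
  File "<stdin>", line 8, in <module>
  File "h.py", line 34, in redmask
    n,l,st,c=cv2.connectedComponentsWithStats(m.astype(np.uint8)); k=1+np.argmax(st[1:,4]); return (l==k)
                                                                       ~~~~~~~~~^^^^^^^^^^
    return _wrapfunc(a, 'argmax', axis=axis, out=out, **kwds)
    return bound(*args, **kwds)
ValueError: attempt to get argmax of an empty sequence
```

The bar's outer end is now at x ≈ -0.113 (expected -0.110), so it is home against the stop. Moving above the lever grip.

Call:
carry_out(deltas=[{"hand":60,"dp":[0,0,-0.2],"spin":0},{"hand":60,"dp":[0,0,-0.4],"spin":0},{"hand":60,"dp":[0.1,0.1,-0.44],"spin":0},{"hand":60,"dp":[0.25,0.22,-0.44],"spin":0},{"hand":60,"dp":[0.4,0.36,-0.44],"spin":0},{"hand":60,"dp":[0.5,0.46,-0.44],"spin":0},{"hand":60,"dp":[0.567,0.514,-0.44],"spin":0},{"hand":60,"dp":[0.567,0.514,-0.44],"spin":0},{"hand":60,"dp":[0.567,0.514,-0.44],"spin":0}])

```text
time: 24.3
ee_pos: [0.5398, -0.1614, 0.3655]
eef_rot: [0.811, 0.585, -0.0, -0.0]
ft_force: [-0.2, 0.1, -0.2]
width: 0.0602
grip_force: 0.0
```

```bash
cat > look.py <<'E'
from h import *
where(); im,P=snap('wrist','w10.png')
h=hsv(im);m=((h[...,0]<8)|(h[...,0]>172))&(h[...,1]>150)&(h[...,2]>60)
n,l,st,c=cv2.connectedComponentsWithStats(m.astype(np.uint8))
for k in range(1,n):
  if st[k,4]>60:
    e=ends(l==k); print('red',st[k],[x.round(1) for x in e],[topress(plane('wrist',u,.313,P)).round(4) for u in e])
    if st[k,4]>300:
      for nn in('top','side'):
        q,_=snap(nn,nn+'10.png')
        try: e2=ends(redmask(q))
        except ValueError: continue
        print(nn,[topress(plane(nn,u,.313)).round(4) for u in e2])
E
python3 look.py
```

```text
t 24.3 press [-0.0476  0.1415  0.3655] yaw 71.6 J [ 0.71  0.22 -0.61  1.28  0.12  1.68 -0.2 ] F [-0.2  0.1 -0.2] 0.060165420629993874
red [ 244  174   27   84 1959] [array([257.1, 215.6]), array([257.2, 174. ]), array([256.9, 257. ])] [array([-0.0466,  0.1344,  0.313 ]), array([-0.0465,  0.1692,  0.313 ]), array([-0.0467,  0.0969,  0.313 ])]
top [array([-0.047 ,  0.1498,  0.313 ]), array([-0.0484,  0.1674,  0.313 ]), array([-0.0454,  0.129 ,  0.313 ])]
side [array([-0.0481,  0.1311,  0.313 ]), array([-0.0469,  0.0936,  0.313 ]), array([-0.0491,  0.165 ,  0.313 ])]
```

The grip is exactly between the fingers (red at columns 244–271, x = -0.0466, y 0.097–0.169). Lowering and gripping.

Call:
carry_out(deltas=[{"hand":60,"dp":[0,0.004,0.1],"spin":0},{"hand":60,"dp":[0,0.004,0.2],"spin":0},{"hand":60,"dp":[0,0.004,0.3],"spin":0},{"hand":60,"dp":[0,0.004,0.36],"spin":0},{"hand":60,"dp":[0,0.004,0.39],"spin":0},{"hand":60,"dp":[0,0.004,0.39],"spin":0},{"hand":14,"dp":[0,0.004,0.39],"spin":0},{"hand":14,"dp":[0,0.004,0.39],"spin":0},{"hand":14,"dp":[0,0.004,0.39],"spin":0},{"hand":14,"dp":[0,0.004,0.39],"spin":0},{"hand":14,"dp":[0,0.004,0.39],"spin":0},{"hand":14,"dp":[0,0.004,0.39],"spin":0},{"hand":14,"dp":[0,0.004,0.39],"spin":0},{"hand":14,"dp":[0,0.004,0.39],"spin":0}], force=30)

```text
time: 25.85
ee_pos: [0.5411, -0.1618, 0.2683]
eef_rot: [0.812, 0.584, 0.0, 0.0]
ft_force: [2.7, -0.6, -1.1]
width: 0.019
grip_force: 30.0
```

```bash
python3 - <<'E'
from h import *
where()
for f in np.arange(0,1.5,.05):
  a=np.radians(62)-f; a0=np.radians(62)
  print(round(f,2),'dy %.3f dz %.3f'%(-.165*(np.cos(a)-np.cos(a0))/.25, .165*(np.sin(a0)-np.sin(a))/.25))
E
```

```text
t 25.85 press [-0.0463  0.1416  0.2683] yaw 71.4 J [ 0.73  0.22 -0.61  1.48  0.13  1.48 -0.21] F [ 2.7 -0.6 -1.1] 0.019037596984787113
0.0 dy -0.000 dz 0.000
0.05 dy -0.029 dz 0.016
0.1 dy -0.057 dz 0.034
0.15 dy -0.084 dz 0.053
0.2 dy -0.110 dz 0.073
0.25 dy -0.135 dz 0.095
0.3 dy -0.158 dz 0.118
0.35 dy -0.181 dz 0.142
0.4 dy -0.202 dz 0.167
0.45 dy -0.223 dz 0.193
0.5 dy -0.241 dz 0.220
0.55 dy -0.259 dz 0.248
0.6 dy -0.275 dz 0.277
0.65 dy -0.289 dz 0.306
0.7 dy -0.303 dz 0.337
0.75 dy -0.314 dz 0.368
0.8 dy -0.324 dz 0.399
0.85 dy -0.332 dz 0.431
0.9 dy -0.339 dz 0.463
0.95 dy -0.344 dz 0.496
1.0 dy -0.348 dz 0.529
1.05 dy -0.350 dz 0.562
1.1 dy -0.350 dz 0.595
1.15 dy -0.349 dz 0.628
1.2 dy -0.346 dz 0.660
1.25 dy -0.341 dz 0.693
1.3 dy -0.335 dz 0.725
1.35 dy -0.327 dz 0.757
1.4 dy -0.317 dz 0.789
1.45 dy -0.306 dz 0.820
```

Gripped (19 mm, 30 N). Swinging along the arc to 0.6 rad.

Call:
carry_out(deltas=[{"hand":14,"dp":[0,-0.029,0.016],"spin":0},{"hand":14,"dp":[0,-0.057,0.034],"spin":0},{"hand":14,"dp":[0,-0.084,0.053],"spin":0},{"hand":14,"dp":[0,-0.11,0.073],"spin":0},{"hand":14,"dp":[0,-0.135,0.095],"spin":0},{"hand":14,"dp":[0,-0.158,0.118],"spin":0},{"hand":14,"dp":[0,-0.181,0.142],"spin":0},{"hand":14,"dp":[0,-0.202,0.167],"spin":0},{"hand":14,"dp":[0,-0.223,0.193],"spin":0},{"hand":14,"dp":[0,-0.241,0.22],"spin":0},{"hand":14,"dp":[0,-0.259,0.248],"spin":0},{"hand":14,"dp":[0,-0.275,0.277],"spin":0},{"hand":14,"dp":[0,-0.275,0.277],"spin":0}])

```text
time: 27.15
ee_pos: [0.4753, -0.1391, 0.198]
eef_rot: [0.812, 0.584, 0.0, -0.0]
ft_force: [6.0, 1.7, 1.5]
width: 0.0191
grip_force: 30.0
```

```bash
cat > ang.py <<'E'
from h import *
where();s=read_state();q=topress(s['ee_pos'])
x=q[0]-(-.0463)-.0775; z=q[2]-.2683+.1457
F=s['ft_force'];print('phi',1.0821-np.arctan2(z,-x),'r',np.hypot(x,z),'F press',F@PX,F@PY,F[2],'grip',s['grip_force'])
E
python3 ang.py
```

```text
t 27.15 press [-0.1158  0.1423  0.198 ] yaw 71.4 J [ 0.78  0.08 -0.62  1.76  0.05  1.31 -0.17] F [6.  1.7 1.5] 0.01913055816048353
phi 0.6081391683140562 r 0.1652157237140432 F press 5.129468481838151 3.4522975864949466 1.5256157113667406 grip 30.000532865524292
```

Call:
carry_out(deltas=[{"hand":14,"dp":[0,-0.007,0.015],"spin":0},{"hand":14,"dp":[0,-0.014,0.029],"spin":0},{"hand":14,"dp":[0,-0.021,0.045],"spin":0},{"hand":14,"dp":[0,-0.028,0.06],"spin":0},{"hand":14,"dp":[0,-0.039,0.091],"spin":0},{"hand":14,"dp":[0,-0.039,0.091],"spin":0}])

```text
time: 27.75
ee_pos: [0.4673, -0.1363, 0.1764]
eef_rot: [0.812, 0.584, 0.001, 0.001]
ft_force: [8.3, 1.5, 5.8]
width: 0.0198
grip_force: 30.0
```

Call:
carry_out(deltas=[{"hand":14,"dp":[0,-0.005,0.015],"spin":0},{"hand":14,"dp":[0,-0.01,0.031],"spin":0},{"hand":14,"dp":[0,-0.01,0.031],"spin":0}])

```text
time: 28.05
ee_pos: [0.4653, -0.1356, 0.1691]
eef_rot: [0.812, 0.584, 0.001, 0.001]
ft_force: [7.6, 0.4, 7.2]
width: 0.0196
grip_force: 30.0
```

Call:
carry_out(deltas=[{"hand":14,"dp":[0,-0.004,0.016],"spin":0},{"hand":14,"dp":[0,-0.008,0.032],"spin":0},{"hand":14,"dp":[0,-0.008,0.032],"spin":0}])

```text
time: 28.35
ee_pos: [0.4635, -0.1351, 0.1612]
eef_rot: [0.812, 0.584, 0.001, 0.001]
ft_force: [7.9, 1.8, 7.9]
width: 0.0195
grip_force: 30.0
```

```bash
python3 ang.py
```

```text
t 28.35 press [-0.1284  0.1424  0.1612] yaw 71.4 J [ 0.79  0.08 -0.62  1.84  0.05  1.23 -0.17] F [7.9 1.8 7.9] 0.019456040574546925
phi 0.8447221348264804 r 0.16416047026269323 F press 6.9358735393233335 4.196369990830236 7.886239706899583 grip 30.00183016061783
```

Pressing (about 9 N at the grip). Continuing in small steps.

Call:
carry_out(deltas=[{"hand":14,"dp":[0,-0.004,0.016],"spin":0},{"hand":14,"dp":[0,-0.007,0.032],"spin":0},{"hand":14,"dp":[0,-0.007,0.032],"spin":0}])

```text
time: 28.65
ee_pos: [0.462, -0.1345, 0.1533]
eef_rot: [0.812, 0.584, 0.001, 0.001]
ft_force: [7.7, 0.3, 8.6]
width: 0.0195
grip_force: 30.0
```

Call:
carry_out(deltas=[{"hand":14,"dp":[0,-0.003,0.016],"spin":0},{"hand":14,"dp":[0,-0.005,0.033],"spin":0},{"hand":14,"dp":[0,-0.005,0.033],"spin":0}])

```text
time: 28.95
ee_pos: [0.4608, -0.1342, 0.1451]
eef_rot: [0.812, 0.584, 0.001, 0.001]
ft_force: [7.0, 1.6, 9.1]
width: 0.0195
grip_force: 30.0
```

Call:
carry_out(deltas=[{"hand":14,"dp":[0,-0.002,0.01],"spin":0},{"hand":14,"dp":[0,-0.002,0.018],"spin":0},{"hand":14,"dp":[0,-0.002,0.018],"spin":0}])

```text
time: 29.25
ee_pos: [0.4603, -0.134, 0.1407]
eef_rot: [0.812, 0.584, 0.001, 0.001]
ft_force: [7.9, 0.6, 9.6]
width: 0.0195
grip_force: 30.0
```

```bash
python3 ang.py
```

```text
t 29.25 press [-0.1317  0.1424  0.1407] yaw 71.4 J [ 0.78  0.09 -0.62  1.88  0.06  1.19 -0.18] F [7.9 0.6 9.6] 0.019545767744037892
phi 0.9713194289667386 r 0.16388280719176454 F press 7.267694722386148 3.043294961357775 9.60363980485836 grip 30.002102851867676
```

Call:
carry_out(deltas=[{"hand":14,"dp":[0,-0.001,0.01],"spin":0},{"hand":14,"dp":[0,-0.002,0.018],"spin":0},{"hand":14,"dp":[0,-0.002,0.018],"spin":0}])

```text
time: 29.55
ee_pos: [0.4599, -0.1339, 0.1363]
eef_rot: [0.812, 0.584, 0.001, 0.001]
ft_force: [7.3, 0.9, 9.4]
width: 0.0195
grip_force: 30.0
```

Call:
carry_out(deltas=[{"hand":14,"dp":[0,-0.001,0.01],"spin":0},{"hand":14,"dp":[0,-0.001,0.016],"spin":0},{"hand":14,"dp":[0,-0.001,0.016],"spin":0}])

```text
time: 29.85
ee_pos: [0.4597, -0.1338, 0.1323]
eef_rot: [0.812, 0.584, 0.001, 0.001]
ft_force: [8.5, 0.2, 10.0]
width: 0.0196
grip_force: 30.0
```

Call:
carry_out(deltas=[{"hand":14,"dp":[0,0,0.01],"spin":0},{"hand":14,"dp":[0,0,0.016],"spin":0},{"hand":14,"dp":[0,0,0.016],"spin":0}])

```text
time: 30.15
ee_pos: [0.4595, -0.1337, 0.1286]
eef_rot: [0.812, 0.584, 0.001, 0.001]
ft_force: [4.7, 2.3, 13.8]
width: 0.0196
grip_force: 30.0
```

Call:
carry_out(deltas=[{"hand":14,"dp":[0,0,0.01],"spin":0},{"hand":14,"dp":[0,0,0.016],"spin":0},{"hand":14,"dp":[0,0,0.016],"spin":0}])

```text
time: 30.45
ee_pos: [0.4594, -0.1337, 0.1252]
eef_rot: [0.812, 0.584, 0.001, 0.001]
ft_force: [0.5, 3.1, 22.1]
width: 0.0196
grip_force: 30.0
```

```bash
python3 ang.py
```

```text
t 30.45 press [-0.1326  0.1424  0.1252] yaw 71.4 J [ 0.78  0.1  -0.62  1.9   0.07  1.15 -0.19] F [ 0.5  3.1 22.1] 0.019617174466342407
phi 1.0661940864325303 r 0.16381486142717394 F press -0.46937418929768804 3.12356907763639 22.144009692154377 grip 30.003604888916016
```

The force rose from 10 to 22 N over about 4 mm past 1.03 rad. Total travel since the flange was met is ~9.5 mm of ram, so the flange is solid on the wood. Easing the lever back up.

Call:
carry_out(deltas=[{"hand":14,"dp":[0,0.002,-0.043],"spin":0},{"hand":14,"dp":[0,0.006,-0.076],"spin":0},{"hand":14,"dp":[0,0.011,-0.109],"spin":0},{"hand":14,"dp":[0,0.018,-0.141],"spin":0},{"hand":14,"dp":[0,0.026,-0.173],"spin":0},{"hand":14,"dp":[0,0.036,-0.204],"spin":0},{"hand":14,"dp":[0,0.047,-0.235],"spin":0},{"hand":14,"dp":[0,0.061,-0.266],"spin":0},{"hand":14,"dp":[0,0.075,-0.295],"spin":0},{"hand":14,"dp":[0,0.091,-0.324],"spin":0},{"hand":14,"dp":[0,0.109,-0.352],"spin":0},{"hand":14,"dp":[0,0.127,-0.379],"spin":0},{"hand":14,"dp":[0,0.148,-0.405],"spin":0},{"hand":14,"dp":[0,0.169,-0.43],"spin":0},{"hand":14,"dp":[0,0.192,-0.454],"spin":0},{"hand":14,"dp":[0,0.215,-0.477],"spin":0},{"hand":14,"dp":[0,0.24,-0.499],"spin":0},{"hand":14,"dp":[0,0.266,-0.519],"spin":0},{"hand":14,"dp":[0,0.28,-0.529],"spin":0},{"hand":14,"dp":[0,0.293,-0.538],"spin":0}])

```text
time: 32.45
ee_pos: [0.5267, -0.1567, 0.2539]
eef_rot: [0.812, 0.584, -0.001, -0.002]
ft_force: [12.2, -0.7, -18.7]
width: 0.0194
grip_force: 30.0
```

```bash
python3 ang.py
```

```text
t 32.45 press [-0.0615  0.1418  0.2539] yaw 71.4 J [ 0.74  0.19 -0.61  1.54  0.11  1.45 -0.2 ] F [ 12.2  -0.7 -18.7] 0.019398310747841617
phi 0.12621313155852176 r 0.160692806619915 F press 11.777860618019083 3.1939690977930715 -18.70052166459416 grip 29.9953892827034
```

The tool is pulling outward along the lever because the pads slipped a few mm during the press. I'll correct the height and finish the return to rest.

Call:
carry_out(deltas=[{"hand":14,"dp":[0,0.006,0.012],"spin":0},{"hand":14,"dp":[0,0.012,0.022],"spin":0},{"hand":14,"dp":[0,0.02,0.018],"spin":0},{"hand":14,"dp":[0,0.03,0.01],"spin":0},{"hand":14,"dp":[0,0.04,0.004],"spin":0},{"hand":14,"dp":[0,0.05,-0.004],"spin":0},{"hand":14,"dp":[0,0.055,-0.01],"spin":0},{"hand":14,"dp":[0,0.055,-0.01],"spin":0}])

```text
time: 33.25
ee_pos: [0.5387, -0.1608, 0.2604]
eef_rot: [0.812, 0.584, -0.001, -0.001]
ft_force: [-5.7, 4.2, 11.6]
width: 0.0196
grip_force: 30.0
```

```bash
python3 ang.py
```

```text
t 33.25 press [-0.0488  0.1417  0.2604] yaw 71.4 J [ 0.73  0.22 -0.61  1.49  0.13  1.47 -0.21] F [-5.7  4.2 11.6] 0.019612570465790465
phi 0.03722134903163066 r 0.15935875016226997 F press -6.736641503001139 2.136289595475229 11.556398119433338 grip 30.001240968704224
```

Call:
carry_out(deltas=[{"hand":14,"dp":[0,0.004,-0.008],"spin":0},{"hand":14,"dp":[0,0.01,-0.014],"spin":0},{"hand":14,"dp":[0,0.014,-0.016],"spin":0},{"hand":14,"dp":[0,0.014,-0.016],"spin":0}])

```text
time: 33.65
ee_pos: [0.5419, -0.162, 0.2628]
eef_rot: [0.812, 0.584, -0.002, -0.002]
ft_force: [-7.6, 4.4, -1.0]
width: 0.0192
grip_force: 30.0
```

```bash
python3 ang.py
```

```text
t 33.65 press [-0.0455  0.1416  0.2628] yaw 71.4 J [ 0.72  0.23 -0.61  1.48  0.13  1.48 -0.21] F [-7.6  4.4 -1. ] 0.019179526991519306
phi 0.011753381759847858 r 0.1597475461911825 F press -8.607961361763797 1.782442643175882 -0.9953781104137212 grip 30.001483261585236
```

The lever is back on its rest stop (x = -0.0455, pressing back 8 N). Releasing gently.

Call:
carry_out(deltas=[{"hand":14,"dp":[0,-0.004,0],"spin":0},{"hand":14,"dp":[0,-0.006,0],"spin":0},{"hand":60,"dp":[0,-0.006,0],"spin":0},{"hand":60,"dp":[0,-0.006,0],"spin":0},{"hand":60,"dp":[0,-0.006,0],"spin":0},{"hand":60,"dp":[0,-0.006,0],"spin":0},{"hand":60,"dp":[0,-0.006,0],"spin":0},{"hand":60,"dp":[0,-0.006,0],"spin":0},{"hand":60,"dp":[0,-0.006,0],"spin":0},{"hand":60,"dp":[0,-0.006,-0.1],"spin":0},{"hand":60,"dp":[0,-0.006,-0.25],"spin":0},{"hand":60,"dp":[0,-0.006,-0.42],"spin":0},{"hand":60,"dp":[0,-0.006,-0.5],"spin":0},{"hand":60,"dp":[0,-0.006,-0.5],"spin":0}], force=10)

```text
time: 35.05
ee_pos: [0.5435, -0.1621, 0.3925]
eef_rot: [0.812, 0.584, 0.002, 0.002]
ft_force: [-0.4, -0.4, -0.1]
width: 0.0598
grip_force: 0.0
```

```bash
python3 look.py
```

```text
t 35.05 press [-0.0439  0.142   0.3925] yaw 71.4 J [ 0.69  0.23 -0.61  1.21  0.13  1.73 -0.21] F [-0.4 -0.4 -0.1] 0.05976522954312138
red [ 241  168   24   77 1615] [array([252.3, 206.1]), array([252. , 167.9]), array([252.6, 244. ])] [array([-0.0465,  0.1346,  0.313 ]), array([-0.0466,  0.1695,  0.313 ]), array([-0.0465,  0.0973,  0.313 ])]
top [array([-0.049 ,  0.1374,  0.313 ]), array([-0.0467,  0.1669,  0.313 ]), array([-0.0519,  0.1008,  0.313 ])]
side [array([-0.0481,  0.1311,  0.313 ]), array([-0.0469,  0.0936,  0.313 ]), array([-0.0491,  0.165 ,  0.313 ])]
```

The lever is at rest exactly where it started (x = -0.0465). Retreating to the earlier viewpoint to check the bar, mug and glass.

Call:
carry_out(deltas=[{"hand":60,"dp":[0,-0.1,0],"spin":0},{"hand":60,"dp":[-0.1,-0.25,0],"spin":0},{"hand":60,"dp":[-0.25,-0.4,0],"spin":0},{"hand":60,"dp":[-0.4,-0.53,0],"spin":0},{"hand":60,"dp":[-0.567,-0.53,0.1],"spin":0},{"hand":60,"dp":[-0.567,-0.53,0.3],"spin":0},{"hand":60,"dp":[-0.567,-0.53,0.5],"spin":0},{"hand":60,"dp":[-0.567,-0.53,0.545],"spin":0},{"hand":60,"dp":[-0.567,-0.53,0.545],"spin":0},{"hand":60,"dp":[-0.567,-0.53,0.545],"spin":0}])

```text
time: 36.2
ee_pos: [0.3726, -0.2546, 0.255]
eef_rot: [0.812, 0.584, 0.0, 0.001]
ft_force: [-0.3, -1.1, 0.6]
width: 0.0599
grip_force: 0.0
```

```bash
python3 - <<'E'
from h import *
where(); im,P=snap('wrist','w11.png')
h=hsv(im);m=((h[...,0]<16)&(h[...,1]>90)&(h[...,2]>35)&(h[...,2]<165)).astype(np.uint8)
m=cv2.morphologyEx(m,cv2.MORPH_OPEN,np.ones((3,3)))
n,l,st,c=cv2.connectedComponentsWithStats(m)
for k in range(1,n):
  if st[k,4]>400: print('brown',st[k],[topress(plane('wrist',u,.052,P)).round(3) for u in ends(l==k)])
for f in('w9.png','w11.png'):
  a=cv2.imread('pics/'+f)[:,:,::-1].copy();print(f,brass('wrist',a,(390,165),45))
  hh=hsv(a)[130:200,370:430];print(((hh[...,0]>16)&(hh[...,0]<32)&(hh[...,1]>120)).sum())
s,_=snap('side','side11.png');t,_=snap('top','top11.png')
for a,b,box in((s,'side0.png',(180,225,240,310)),(t,'top0.png',(160,225,282,322))):
  o=cv2.imread('pics/'+b)[:,:,::-1]; y0,y1,x0,x1=box
  d=np.abs(a[y0:y1,x0:x1].astype(int)-o[y0:y1,x0:x1]).max(2)>40; print(b,d.sum(),np.argwhere(d).mean(0) if d.any() else '')
E
```

```text
t 36.2 press [-0.1768  0.0003  0.255 ] yaw 71.4 J [ 0.98 -0.06 -0.45  1.77 -0.03  1.42  0.21] F [-0.3 -1.1  0.6] 0.05989445403562404
brown [217  43  84  23 489] [array([-0.175,  0.141,  0.052]), array([-0.124,  0.152,  0.052]), array([-0.222,  0.131,  0.052])]
brown [ 305  155   92   28 2231] [array([-0.058,  0.004,  0.052]), array([-0.113,  0.004,  0.052]), array([0.005, 0.004, 0.052])]
brown [309 232  36  37 642] [array([-0.082, -0.111,  0.052]), array([-0.101, -0.086,  0.052]), array([-0.059, -0.141,  0.052])]
w9.png (np.int64(65), array([390.73846154, 169.52307692]))
52
w11.png (np.int64(93), array([390.1827957 , 169.83870968]))
94
side0.png 714 [29.80532213 35.98039216]
top0.png 815 [38.65766871 14.20368098]
```

```bash
python3 - <<'E'
from h import *
P=(np.array(read_state()['ee_pos']),read_state()['eef_rot'])
for z in(.063,.061,.054,.052): print(z,[proj('wrist',PO+PX*x+PY*y+[0,0,z],P).round(1) for x,y in((-.0115,0.001),(-.001,.0115))])
for f in('w9.png','w11.png'):
  a=cv2.imread('pics/'+f)[:,:,::-1].copy();h=hsv(a)
  y=(h[...,0]>16)&(h[...,0]<33)&(h[...,1]>110)&(h[...,2]>50)
  y[:150]=0;y[190:]=0;y[:,:365]=0;y[:,430:]=0
  q=np.argwhere(y);print(f,len(q),q.min(0),q.max(0),q.mean(0))
a=cv2.imread('pics/side11.png').astype(int);o=cv2.imread('pics/side0.png').astype(int);d=np.abs(a-o).max(2)
for nm,(X,Y,H) in(('mug',(.444,-.05,.092)),('glass',(.6,.005,.119))): print(nm,proj('side',[X,Y,0]),proj('side',[X,Y,H]))
# image registration of mug/glass edges
for nm,(y0,y1,x0,x1) in(('mug',(185,222,278,312)),('glass',(175,220,244,268))):
  e=[cv2.Laplacian(i.astype(np.uint8),cv2.CV_32F).mean(2).astype(np.float32) for i in(a,o)]
  r=cv2.matchTemplate(e[0][y0-4:y1+4,x0-4:x1+4],e[1][y0:y1,x0:x1],cv2.TM_CCOEFF_NORMED);print(nm,r.max().round(2),np.unravel_index(r.argmax(),r.shape))
E
```

```text
0.063 [array([386.1, 172.2]), array([395.2, 163.9])]
0.061 [array([385.5, 171.8]), array([394.5, 163.7])]
0.054 [array([383.3, 170.8]), array([392.2, 162.7])]
0.052 [array([382.7, 170.5]), array([391.5, 162.4])]
w9.png 59 [154 387] [178 417] [168.55932203 393.98305085]
w11.png 94 [154 385] [178 418] [168.15957447 392.10638298]
mug [292.35909397 207.45935937] [293.69836966 188.84691302]
glass [251.90851388 208.29761516] [252.2532228  183.94819541]
mug 0.69 (np.int64(4), np.int64(4))
glass 0.63 (np.int64(4), np.int64(4))
```

The mug and glass are unshifted. The flange edge moved about 2 px, from column 387 to 385, which matches the insert going down 9 mm. Handing in.

```bash
python3 -c "
from bench import *
print(close_job())"
```

```text
the job is handed in; nothing more can be done
None
```

The insert looks fully home: the lever came up solid at about 1.04 rad (22 N at the grip). I eased the lever back to rest, left the bar in the press against the back stop, saw no shift in the mug or glass, and handed the job in at about 36 s; no verdict came back.

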